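# Lock the last stand with its bent pin

### The arm

A 6-joint arm with a two-finger parallel gripper is mounted at the origin on the work surface. World frame = base frame: x ahead of the robot, y to its left, z up, the work surface at z = 0. Lengths are in mm, angles in rad, forces in N, time in s.
With the tool pointing down it reaches from about 300 to 775 mm from the base axis. Payload 14.6 kg.
Tool frame: the origin (TCP) lies midway between the tips of the shut fingers; the grasp point (between the pads) lies 19 mm behind it; x points along the fingers, z is the direction in which the jaws open and shut, and the axes are right-handed (so a half turn about x gives the same grasp; the last joint's range is limited). The gripper opens to 94 mm and grips with 3 to 60 N. Pads are 16 mm wide; open, the fingers measure 119 mm over their backs; the gripper's body (75 mm by 177 mm) begins 78 mm behind the grasp point.
Start: joints at [-1.243, 0.3, 1.521, -0, 1.321, -0.067], TCP at [211.535, -507.683, 205.446] pointing down, gripper open.
Joint ranges: [-3.03, 3.03], [-0.79, 2.21], [0.23, 2.52], [-1.04, 4.18], [0, 3.07], [-2.55, 2.55]. Speed limits (rad/s): [2.22, 2.22, 2.57, 3.14, 3.14, 3.14].

### API

Orientations are given as [roll, pitch, yaw] about the fixed x, y, z axes, in that order (R = Rz(yaw) Ry(pitch) Rx(roll)).
In Python, from cell import * gives the robot as it stands.
- The arm moves only by the tool play_rows, never from a script. Its argument "motion" is one flat list of numbers, 7 for each row, row after row: the turn, a rotation vector about the tool's x, y, z in rad, then the shift along the tool's x, y, z in m, then the closure, from -1 (fully open) to 1 (shut), so that 0 is half open. In form: [rx, ry, rz, x, y, z, fingers, rx, ry, rz, x, y, z, fingers, ...]. A call has 1 to 20 rows; each row shifts and turns the pose as measured when the row begins, along the tool's axes as they then stand; what a row does not reach is not made up. A row lasts 1/10 s, in which the tool goes at most 50 mm and 8.59 degrees, less where a joint would pass 70% of its speed; a pose out of reach is approached as far as the arm can. A call with a gripper value outside its range is refused whole. The fingers move at their own pace and stop on an object; "newtons" is the grip in N (left out, the last holds). Time passes only in rows, so rows that do not move let the fingers close. It gives the time, the measured TCP pose, the force and the opening at its end, in the units of the state.
- read_state(): the state, without advancing time (a new reading comes with each control period).
- camera(name): name is "side" or "top"; returns (picture, depth): 384x512x3 uint8, blue, green, red; 384x512 float32, mm along the optical axis (not along the pixel's ray), 0 where there is no reading.
- camera_params(name): a dict with "fx", "fy", "cx", "cy" (pixels), "T" (4x4, takes a point from camera to world coordinates). Camera axes: x right, y down, z forward; pixel columns grow to the right and rows downward; lengths in mm; the calibration is good to about 2 mm. A picture is of the moment at which its call begins. camera_params takes no time and is no camera call.
- sign_off(): hands the job in, once; it reports no verdict.
Trained networks look in the newest picture that a camera, given by its name, has taken for a name from the list of things; names that differ only in an ending like _2 or _b are one class to them, and where a whole thing is asked for, a point or a joint stands for the part that bears it (a point fixed in the world has none). Each returns a list of dicts, best first, with "conf" (0 to 1); they miss things now and then, are a little off and sometimes report something else, mostly with a low value. They report only what shows in the picture. A call takes as long as a camera call. They do not tell look-alikes from the thing itself.
- masks_of(camera, name): "region" (384x512 bool, what is visible of it).
- place_of(camera, name): "at" ([x, y, z] in mm, in the coordinates of the camera as it stood for that picture, good to about 4 mm: a listed point, or the origin of a listed thing).
The state is a dict: "clock": time; "joints": joint angles; "qd": joint speeds; "effort": joint torques, N m; "eef_pos": TCP position; "eef_rot": TCP orientation; "wrist_force": force on the tool from outside, world axes, zero at the start; "moment": the same for the moment, N m; "finger_gap": finger opening in mm.
Only numpy, scipy, OpenCV 4.12 (cv2) and the standard library are available. Lean on these libraries where they do the work, as an engineer would, in place of code of your own. Each camera call takes 0.05 s, during which the arm holds its last target.

### The job

Lock the boot-last stand: take the bent (curved) steel pin by its wooden handle, thread its curved rod through the stand's upright steel eye by turning it along its own arc, entering from the side away from the last's toe, and slide it fully home until its collar rests against the eye, then let go with the pin standing upright on its handle on the plate. The eye is clamped somewhere along its slot, so feel your way and do not force the pin (keep its load on the eye well under 12 N). Leave the straight pin and everything else on the bench where it is.

Things in the scene. Friction and masses are not known exactly. Their poses are not given: they have to be found in the camera images.
- slot_end (a point): Post-side end of the eye's slot, 16 mm above the plate; stand's axes. Eye: upright oval ring of 8 mm bar in the x-z plane at y = 0, opening 17 mm wide (x) and 22 high, outside 33 wide and 38 high. Rigidly clamped, centre at an unmeasured x of -50 to -30 mm; y, z exact. Home: collar face at y = -4. Threading: arc centre 50 mm to -x of the eye's centre, pin turns anticlockwise from above.
- hook: Bent pin, loose, 0.14 to 0.24 kg: upright wooden handle 20 (x) x 44 (y) x 50 (z) mm, steel collar disc (26 diameter, y 22 to 28), rod from collar face heading +y, bending to -x in a level 80 degree arc, radius 50 about (-50, 28, 16); rod 15 mm thick at the collar tapering to 6 at the tip. Origin: handle's underside centre, z up. Underside on the plate puts the rod at the eye's mid-height.
- hook_grip (a point): Centre of the bent pin's handle block, 25 mm above its underside; axes as the pin's. Grasp across the 20 mm width (x).
- hook_collar (a point): Centre of the collar's front face, at the root of the bent rod: (0, 28, 16) mm in the pin's axes.
- hook_tip (a point): Centre of the rounded tip (3 mm radius) of the bent rod: (-41.3, 77.2, 16) mm in the pin's axes.
- straight_grip (a point): Centre of the handle of a second pin with the same handle but a straight rod (66 mm, along its +y); a bystander.
- tub_mid (a point): Open plastic tub, 90 mm across, 55 mm high, point 15 mm above the bench on its axis; bystander.
- wax_mid (a point): Pale block 70 x 35 x 22 mm, point 15 mm above the bench at its middle; bystander.
- cork_mid (a point): Cork block 100 x 60 x 35 mm, point 15 mm above the bench at its middle; bystander.
- brush_mid (a point): Brush lying on the bench, near its middle; bystander.
- bracket: Slotted strip (75 x 14 x 3 mm) carrying the eye, on the fixed boot-last stand: flat dark steel plate 250 x 150 x 12 mm (x -50 to 200, y -75 to 75) with a wooden last on a post (x 129 to 201, y -38 to 191, z 100 to 175) and a flat arm, top at z 16 (x 48 to 153, y -17 to 17). Origin at the plate's underside; x along the eye's slot towards the post, y the way the pin goes in and the last's toe points, z up.
Mind the look-alikes: they are no part of the job. What is shaped like the hook but green or purple is not meant.

How it is judged:
By the outcome, as a careful person would: the job done as asked, in the order asked, and still so for the second after the job is handed in, with the robot touching nothing.
It also fails if it takes over 64 s, if anything falls off the work surface, if the arm or the gripper's body presses on something with over 40 N, if the wrist force passes 120 N, or if a joint passes its speed limit or range.

## Working session

There is one attempt and no reset: what is moved stays moved. The work goes in short steps, Python scripts to look and compute and a tool call to move; the robot and the scene stay as the last step left them, time stands still between calls to the robot, and variables do not carry over. Pictures are saved under pics/ and viewed, and the job is handed in when it is done.

Besides the shell and the picture viewer there is one more tool, called as a command line: name --argument value ..., lists and objects as JSON in quotes. play_rows: Moves the arm, as the interface text tells. Its arguments: {"type":"object","properties":{"motion":{"type":"array","items":{"type":"number"}},"newtons":{"type":"number"}},"required":["motion"]}

```bash
ls; mkdir -p pics
python3 - <<'E'
from cell import *
import cv2,numpy as np
s=read_state();print(s)
for n in("side","top"):
    p,d=camera(n);cv2.imwrite(f"pics/{n}0.png",p);np.save(f"{n}d.npy",d);cv2.imwrite(f"{n}.png",p)
    k=camera_params(n);print(n,{a:(np.round(b,3).tolist() if a=="T" else b) for a,b in k.items()})
    T=np.array(k["T"])
    for nm in("hook","hook_grip","hook_tip","hook_collar","straight_grip","slot_end","bracket"):
        for r in place_of(n,nm)[:3]:
            w=T@np.append(r["at"],1);c=np.array(r["at"]);print(nm,round(r["conf"],2),np.round(w[:3],1),"px",round(k["fx"]*c[0]/c[2]+k["cx"]),round(k["fy"]*c[1]/c[2]+k["cy"]))
print(read_state()["clock"])
E
```

```text
pics
{'clock': 0.0, 'joints': array([-1.24262519e+00,  3.00489916e-01,  1.52157278e+00, -1.66196665e-05,
        1.32066720e+00, -6.65890522e-02]), 'qd': array([ 0.00122606,  0.00101572, -0.00026041, -0.00107151,  0.00122565,
        0.00055392]), 'effort': array([-5.79673051e-04, -5.31805480e+01, -3.52734554e+01,  7.07484456e-02,
        2.43933289e-02, -8.38829601e-05]), 'eef_pos': array([ 211.4403615 , -507.46081023,  204.87951052]), 'eef_rot': array([3.08915777, 1.56965897, 1.91312576]), 'wrist_force': array([ 0.53697095, -0.23593994,  0.50490461]), 'moment': array([ 0.04319004,  0.04033144, -0.01047845]), 'finger_gap': 93.8022616955897}
side {'fx': 412.0064110097558, 'fy': 412.0064110097558, 'cx': 255.52968357193137, 'cy': 199.50427155129225, 'T': [[-0.904, -0.311, 0.294, 267.561], [-0.428, 0.668, -0.609, 666.345], [-0.008, -0.676, -0.737, 693.889], [0.0, 0.0, 0.0, 1.0]]}
hook 0.85 [314.5 235.5   4.5] px 333 285
hook 0.72 [475.6 197.9  -2. ] px 264 244
hook 0.62 [ 3.086e+02 -6.200e+01 -1.000e-01] px 375 187
hook_grip 0.93 [312.4 229.2  23.5] px 336 278
hook_grip 0.9 [481.3 197.8
[... 904 characters left out ...]
95
hook 0.63 [309.6 -62.4  -2.8] px 353 296
hook_grip 0.62 [476.1 199.7  23.3] px 230 221
hook_grip 0.58 [305.8 -63.4  28.3] px 357 300
hook_grip 0.58 [310.3 231.5  28.2] px 216 300
hook_tip 0.95 [394.4 -51.3  14.7] px 348 256
hook_tip 0.88 [475.5 114.4  18.8] px 269 220
hook_tip 0.66 [390.2 413.5  16.2] px 133 263
hook_collar 0.76 [310.6 256.3  17.9] px 205 299
hook_collar 0.73 [461.9 176.   14.4] px 241 227
hook_collar 0.6 [370.3 146.7  14.4] px 256 270
straight_grip 0.67 [632.4 202.2  19.7] px 228 151
straight_grip 0.19 [473.8 199.5  21.3] px 230 222
slot_end 0.78 [ 524.1 -135.6   26.7] px 385 195
slot_end 0.55 [733.1  -7.4  13.9] px 320 106
bracket 0.55 [523.4 -95.3   3.6] px 363 197
0.8
```

View pics/side0.png

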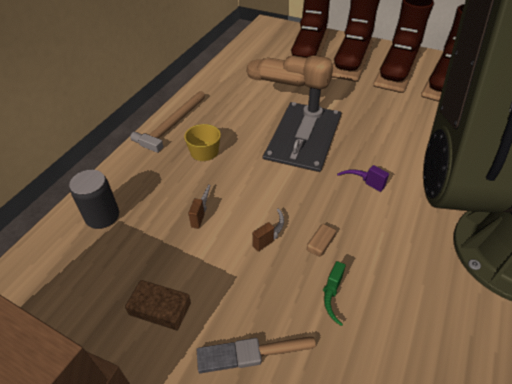

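View pics/top0.png

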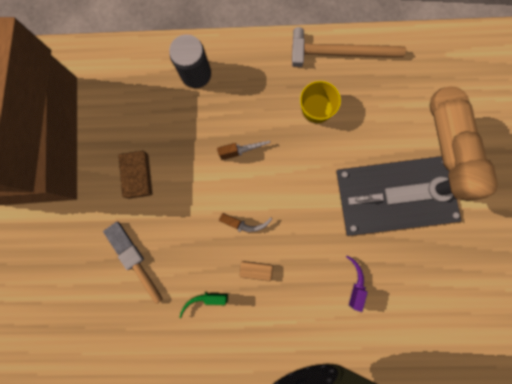

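```bash
cat > h.py <<'E'
from cell import *
import cv2,numpy as np
def load(n): return cv2.imread(n+".png"),np.load(n+"d.npy"),camera_params(n)
def world(n,d=None,k=None):
    k=k or camera_params(n)
    v,u=np.mgrid[0:384,0:512]
    P=np.stack([(u-k["cx"])/k["fx"]*d,(v-k["cy"])/k["fy"]*d,d],-1)
    T=np.array(k["T"]);return P@T[:3,:3].T+T[:3,3]
def proj(k,p):
    T=np.array(k["T"]);c=(np.atleast_2d(p)-T[:3,3])@T[:3,:3]
    return np.stack([k["fx"]*c[:,0]/c[:,2]+k["cx"],k["fy"]*c[:,1]/c[:,2]+k["cy"]],1)
def crop(p,u,v,w,h,s,fn):
    c=p[v:v+h,u:u+w];cv2.imwrite(fn,cv2.resize(c,None,fx=s,fy=s,interpolation=cv2.INTER_CUBIC))
E
python3 - <<'E'
from h import *
for n,a,b in(("top",(205,195,90,50),(325,140,150,110)),("side",(240,200,60,55),(250,80,110,95))):
    p,d,k=load(n)
    A=cv2.resize(p[a[1]:a[1]+a[3],a[0]:a[0]+a[2]],(400,int(400*a[3]/a[2])),interpolation=cv2.INTER_CUBIC)
    B=cv2.resize(p[b[1]:b[1]+b[3],b[0]:b[0]+b[2]],(400,int(400*b[3]/b[2])),interpolation=cv2.INTER_CUBIC)
    H=max(A.shape[0],B.shape[0]);C=np.zeros((H,800,3),np.uint8);C[:A.shape[0],:400]=A;C[:B.shape[0],400:]=B
    cv2.imwrite(f"pics/c_{n}.png",C)
E
```

```text
(no output)
```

View pics/c_top.png

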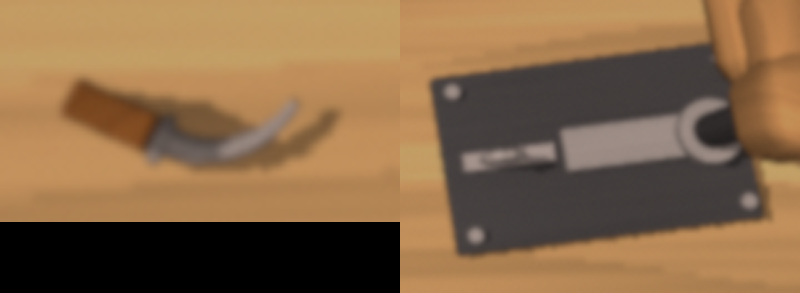

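View pics/c_side.png

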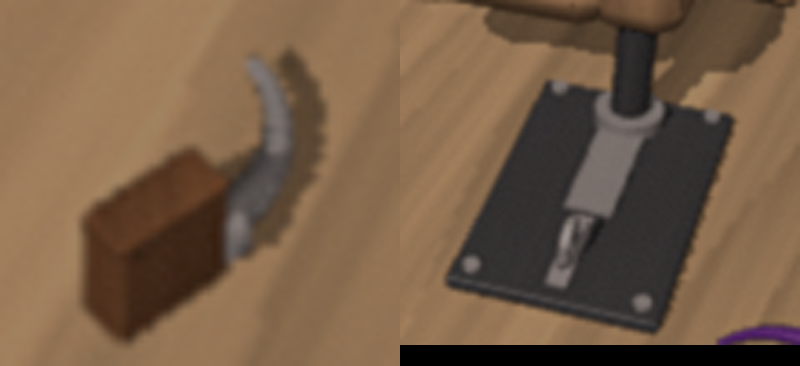

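```bash
cat > fit.py <<'E'
from h import *
from scipy.optimize import minimize
def hullmask(k,pts,S,off,shape):
    q=(proj(k,pts)-off+0.5)*S-0.5
    h=cv2.convexHull(np.round(q*16).astype(np.int32).reshape(-1,1,2))
    m=np.zeros(shape,np.uint8);cv2.fillConvexPoly(m,h,255,cv2.LINE_AA,4);return m/255.
def box(x0,x1,y0,y1,z0,z1): return np.array([[x,y,z] for x in(x0,x1) for y in(y0,y1) for z in(z0,z1)],float)
def tr(B,p): 
    c,s=np.cos(p[2]),np.sin(p[2]);return B@np.array([[c,s,0],[-s,c,0],[0,0,1]])+[p[0],p[1],0]
def fitbox(items,B,p0):
    # items: (k,mask float,valid,off,S) ; mask at S upsample
    def f(p):
        q=np.array([p[0],p[1],p[2]/50.]);e=0
        for k,m,v,off,S in items: e+=(np.abs(hullmask(k,tr(B,q),S,off,m.shape)-m)*v).sum()/S/S
        return e
    x=np.array([p0[0],p0[1],p0[2]*50.])
    for st in(6,2):
        r=minimize(f,x,method="Nelder-Mead",options=dict(initial_simplex=[x,x+[st,0,0],x+[0,st,0],x+[0,0,st]],xatol=.02,fatol=.05,maxiter=400));x=r.x
    return np.array([x[0],x[1],x[2]/50]),r.fun
E
cat > m1.py <<'E'
from fit import *
S=4
def cut(im,r,interp=cv2.INTER_CUBIC): u,v,w,h=r;return cv2.resize(im[v:v+h,u:u+w],None,fx=S,fy=S,interpolation=interp)
it={};ih={}
for n,b,a in(("top",(325,140,150,110),(205,195,90,50)),("side",(250,80,110,95),(240,200,60,55))):
    p,d,k=load(n);W=world(n,d,k)
    c=cut(p,b).astype(float);sat=c.max(2)-c.min(2);zz=cut(W[...,2].astype(np.float32),b,cv2.INTER_NEAREST)
    m=((sat<22)).astype(np.uint8);m=cv2.morphologyEx(m,cv2.MORPH_CLOSE,np.ones((9,9)))
    hi=cv2.dilate((zz>60).astype(np.uint8),np.ones((25,25)));
    it[n]=(k,m.astype(float),1.-hi,np.array(b[:2]),S)
    cv2.imwrite(f"pics/mb_{n}.png",m*160+hi*80)
    c=cut(p,a);hsv=cv2.cvtColor(c,cv2.COLOR_BGR2HSV);
    zz=cut(W[...,2].astype(np.float32),a,cv2.INTER_NEAREST)
    R=c[...,2].astype(float);B_=c[...,0].astype(float)
    m=((hsv[...,1]>130)&(R<(150 if n=="top" else 125))).astype(np.uint8)
    n_,L,st,ce=cv2.connectedComponentsWithStats(m);j=1+np.argmax(st[1:,4]);m=(L==j).astype(np.uint8)
    cv2.imwrite(f"pics/mh_{n}.png",m*255)
    ih[n]=(k,m.astype(float),np.ones(m.shape),np.array(a[:2]),S)
BP=box(-50,200,-75,75,0,12);BH=box(-10,10,-22,22,0,50)
for nm,I,B,p0 in(("stand",it,BP,(523,-93,np.radians(-85))),("hook",ih,BH,(475.5,198.5,np.radians(156)))):
    for s in(["top"],["side"],["top","side"]):
        x,e=fitbox([I[i] for i in s],B,p0);print(nm,s,np.round(x[:2],1),round(np.degrees(x[2]),1),round(e,1))
E
python3 m1.py; cd pics; python3 -c "
import cv2,numpy as np
C=np.zeros((800,1100),np.uint8)
f=[cv2.imread(f'{n}.png',0) for n in('mb_top','mb_side','mh_top','mh_side')]
o=[(0,0),(0,640),(450,0),(450,640)]
for a,(v,u) in zip(f,o):
    b=C[v:v+a.shape[0],u:u+a.shape[1]];b[:]=a[:b.shape[0],:b.shape[1]]
cv2.imwrite('masks.png',cv2.resize(C,None,fx=.7,fy=.7))"
```

```text
stand ['top'] [519.7 -98.8] -83.8 804.2
stand ['side'] [520.5 -99. ] -83.7 134.3
stand ['top', 'side'] [520.3 -98.9] -83.8 942.5
hook ['top'] [477.8 198. ] 164.1 122.8
hook ['side'] [477.8 198.9] 168.3 80.1
hook ['top', 'side'] [477.6 198.3] 165.9 205.7
```

View pics/masks.png

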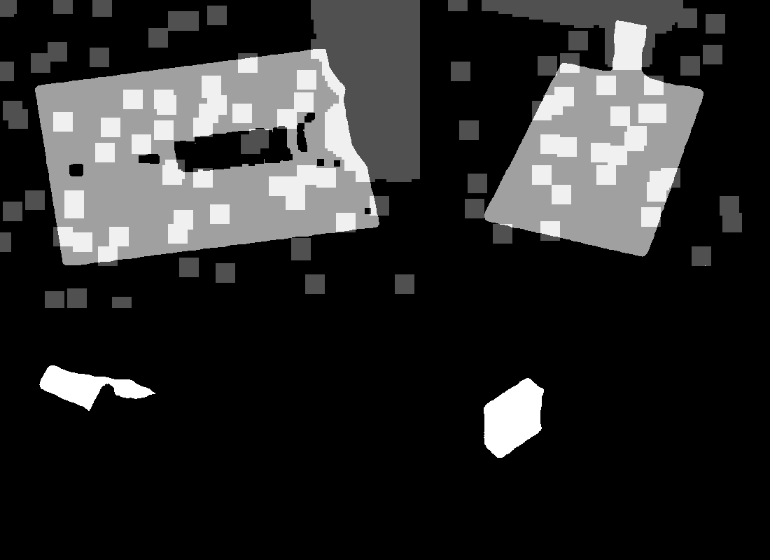

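```bash
cat > hookfit.py <<'E'
from fit import *
def parts():
    P=[box(-10,10,-22,22,0,50)]
    t=np.linspace(0,2*np.pi,24,endpoint=False)
    P.append(np.array([[13*np.cos(a),y,16+13*np.sin(a)] for y in(22,28) for a in t]))
    seg=[];n=16
    for i in range(n+1):
        th=np.radians(80)*i/n;r=7.5-(4.5*i/n);c=np.array([-50+50*np.cos(th),28+50*np.sin(th),16])
        e=np.array([np.cos(th),np.sin(th),0])
        seg.append(np.array([c+r*(np.cos(a)*e+np.sin(a)*np.array([0,0,1])) for a in t]))
    return P+[np.vstack(seg[i:i+2]) for i in range(n)]
PT=parts()
def render(k,p,S,off,shape,z=0):
    m=np.zeros(shape)
    for B in PT: m=np.maximum(m,hullmask(k,tr(B,p)+[0,0,z],S,off,shape))
    return m
def overlay(n,img,k,p,rect,fn,S=8,z=0):
    u,v,w,h=rect;c=cv2.resize(img[v:v+h,u:u+w],None,fx=S,fy=S,interpolation=cv2.INTER_CUBIC)
    for B,col in zip(PT,[(0,255,0),(255,0,0)]+[(255,255,0)]*30):
        q=(proj(k,tr(B,p)+[0,0,z])-[u,v]+.5)*S-.5
        cv2.polylines(c,[cv2.convexHull(np.round(q).astype(np.int32).reshape(-1,1,2))],True,col,1)
    cv2.imwrite(fn,c)
E
python3 - <<'E'
from hookfit import *
p=(477.5,198.3,np.radians(156))
it=load("top");overlay("top",it[0],it[2],p,(210,200,75,40),"pics/o1.png",5)
it=load("side");overlay("side",it[0],it[2],p,(243,200,55,55),"pics/o2.png",7)
a=cv2.imread("pics/o1.png");b=cv2.imread("pics/o2.png");C=np.zeros((400,770,3),np.uint8)
C[:a.shape[0],:a.shape[1]]=a;C[:b.shape[0],380:380+b.shape[1]]=b;cv2.imwrite("pics/o12.png",C)
E
```

```text
(no output)
```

View pics/o12.png

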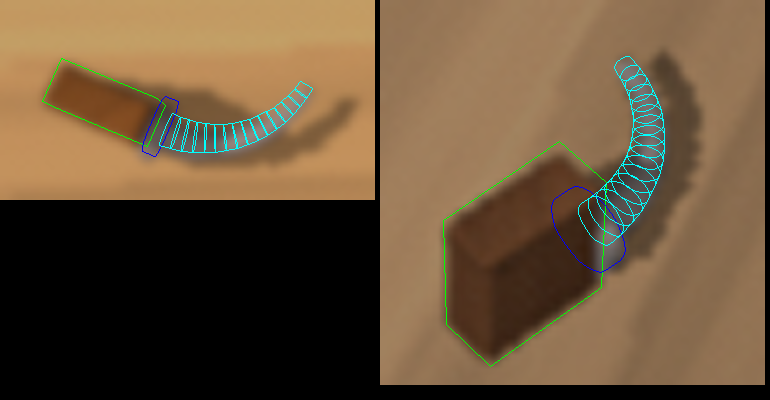

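```bash
cat > eye.py <<'E'
from hookfit import *
ST=(520.3,-98.9,np.radians(-83.8))
t=np.linspace(0,2*np.pi,48,endpoint=False)
def sh(w,h): # oval: superellipse-free: stadium
    r=w/2;s=h/2-r
    return np.array([[r*np.cos(a),0,r*np.sin(a)+(s if np.sin(a)>0 else -s)] for a in t])
def draw(c,k,off,S,x,col,st=ST):
    for w,h in((33,38),(17,22)):
        for y in(-4,4):
            q=(proj(k,tr(sh(w,h)+[x,y,28],st))-off+.5)*S-.5
            cv2.polylines(c,[np.round(q).astype(np.int32).reshape(-1,1,2)],True,col,1)
E
python3 - <<'E'
from eye import *
O=[]
for n,r in(("top",(340,180,52,35)),("side",(280,115,40,45))):
    p,d,k=load(n);u,v,w,h=r;S=7
    row=[]
    for x in(None,0,5):
        c=cv2.resize(p[v:v+h,u:u+w],None,fx=S,fy=S,interpolation=cv2.INTER_CUBIC)
        c=np.clip(c*1.3,0,255).astype(np.uint8)
        if x is not None: draw(c,k,np.array([u,v]),S,x,(0,255,0))
        row.append(c)
    O.append(np.hstack(row))
W=max(o.shape[1] for o in O);C=np.zeros((sum(o.shape[0] for o in O),W,3),np.uint8);y=0
for o in O: C[y:y+o.shape[0],:o.shape[1]]=o;y+=o.shape[0]
print(C.shape);cv2.imwrite("pics/eye.png",cv2.resize(C,None,fx=.73,fy=.73,interpolation=cv2.INTER_AREA))
# depth
from scipy.spatial.transform import Rotation as Ro
for n in("top","side"):
    p,d,k=load(n);W=world(n,d,k);q=(W-[520.3,-98.9,0])@np.array([[np.cos(ST[2]),-np.sin(ST[2]),0],[np.sin(ST[2]),np.cos(ST[2]),0],[0,0,1]])
    m=(d>0)&(abs(q[...,1])<12)&(q[...,0]>-40)&(q[...,0]<45)&(q[...,2]>20)&(q[...,2]<60)
    print(n,m.sum(),np.round(q[m],0).tolist()[:60])
E
```

```text
(560, 1092, 3)
top 66 [[-10.0, 1.0, 45.0], [-8.0, 1.0, 44.0], [-6.0, 1.0, 45.0], [-4.0, 0.0, 46.0], [-2.0, 0.0, 44.0], [1.0, 0.0, 42.0], [5.0, 0.0, 35.0], [-21.0, 2.0, 37.0], [-21.0, 1.0, 43.0], [-19.0, 0.0, 43.0], [-17.0, 0.0, 44.0], [-16.0, -0.0, 47.0], [-14.0, -1.0, 49.0], [-11.0, -1.0, 46.0], [-9.0, -1.0, 45.0], [-7.0, -2.0, 46.0], [-5.0, -2.0, 47.0], [-2.0, -2.0, 44.0], [1.0, -2.0, 41.0], [3.0, -2.0, 41.0], [-25.0, 0.0, 36.0], [-24.0, -1.0, 40.0], [-22.0, -1.0, 41.0], [-22.0, -2.0, 45.0], [-19.0, -2.0, 44.0], [-18.0, -2.0, 47.0], [-15.0, -2.0, 44.0], [-14.0, -3.0, 47.0], [-12.0, -3.0, 47.0], [-9.0, -3.0, 46.0], [-7.0, -4.0, 46.0], [-5.0, -4.0, 47.0], [-2.0, -4.0, 44.0], [-1.0, -4.0, 45.0], [2.0, -4.0, 41.0], [-26.0, -0.0, 21.0], [-27.0, -1.0, 31.0], [-27.0, -2.0, 40.0], [-24.0, -2.0, 37.0], [-23.0, -3.0, 41.0], [-22.0, -4.0, 44.0], [-20.0, -4.0, 47.0], [-18.0, -4.0, 45.0], [-15.0, -4.0, 43.0], [-14.0, -5.0, 47.0], [-11.0, -5.0, 45.0], [-9.0, -5.0, 45.0], [-7.0, -6.0, 45.0], [-5.0, -6.0, 43.0], [-3.0, -6.0, 44.0], [0.0, -6.0, 41.0], [4.0, -6.0, 35.0], [-26.0, -2.0, 21.0], [-27.0,
[... 626 characters left out ...]
7.0], [-24.0, 3.0, 42.0], [-23.0, 0.0, 42.0], [-26.0, -3.0, 45.0], [-4.0, -1.0, 27.0], [-2.0, -3.0, 26.0], [-26.0, 2.0, 41.0], [-25.0, -0.0, 40.0], [-22.0, -2.0, 38.0], [-2.0, -1.0, 22.0], [1.0, -2.0, 20.0], [-26.0, 2.0, 38.0], [-23.0, -0.0, 36.0], [-27.0, -4.0, 40.0], [-3.0, -1.0, 20.0], [-26.0, 4.0, 33.0], [-32.0, -0.0, 40.0], [-28.0, -2.0, 37.0], [-27.0, -4.0, 37.0], [-27.0, 3.0, 31.0], [-30.0, 0.0, 34.0], [-28.0, -2.0, 33.0], [-26.0, -4.0, 33.0], [-26.0, 3.0, 27.0], [-29.0, 0.0, 30.0], [-26.0, -2.0, 29.0], [-26.0, -4.0, 30.0], [-28.0, 3.0, 26.0], [-29.0, 0.0, 27.0], [-26.0, -2.0, 26.0], [-29.0, 2.0, 24.0], [-28.0, 0.0, 24.0], [-28.0, -2.0, 24.0], [-24.0, -4.0, 21.0], [-28.0, -0.0, 20.0]]
```

View pics/eye.png

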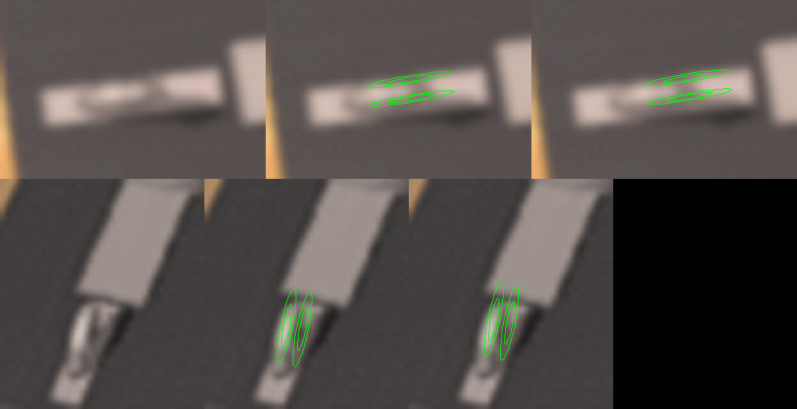

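Run:
```python
from eye import *
O=[]
for n,r in(("top",(340,180,52,35)),("side",(280,115,40,45))):
    p,d,k=load(n);u,v,w,h=r;S=11
    row=[]
    for x in(-8,-11,-14):
        c=cv2.resize(p[v:v+h,u:u+w],None,fx=S,fy=S,interpolation=cv2.INTER_CUBIC)
        c=np.clip(c*1.3,0,255).astype(np.uint8)
        draw(c,k,np.array([u,v]),S,x,(0,255,0))
        # strip guess
        row.append(c[:, :])
    O.append(np.hstack(row))
W=max(o.shape[1] for o in O);C=np.zeros((sum(o.shape[0] for o in O),W,3),np.uint8);y=0
for o in O: C[y:y+o.shape[0],:o.shape[1]]=o;y+=o.shape[0]
cv2.imwrite("pics/eye2.png",cv2.resize(C,None,fx=800/W,fy=800/W,interpolation=cv2.INTER_AREA))
S=np.load("topd.npy")
M=np.array([[np.cos(ST[2]),-np.sin(ST[2]),0],[np.sin(ST[2]),np.cos(ST[2]),0],[0,0,1]])
for n in("top","side"):
    p,d,k=load(n);q=(world(n,d,k)-[ST[0],ST[1],0])@M
    m=(d>0)&(abs(q[...,1])<9)&(q[...,0]>-40)&(q[...,0]<45)&(q[...,2]>24)&(q[...,2]<60)
    Q=q[m];print(n,np.round(np.percentile(Q[:,0],[0,3,10,90,97,100]),1),"low half",np.round(np.percentile(Q[Q[:,2]<38][:,0],[0,5,95,100]),1),np.round(Q[:,1].mean(),1),Q[:,2].max())
    m=(d>0)&(abs(q[...,0]-0)<45)&(abs(q[...,1])<50)&(q[...,2]<14)&(q[...,2]>8);print("plate z",np.median(q[m][:,2]))
```

```text
top [-26.8 -26.6 -24.5  -0.    3.1   5. ] low half [-26.7 -26.6   4.4   5. ] -2.8 48.5236074462764
plate z 11.507462288960255
side [-32.3 -29.3 -28.1  -3.8   0.5   1.7] low half [-29.7 -28.9   0.1   1.7] -0.6 48.0484029737064
plate z 12.327426082499926
```

View pics/eye2.png

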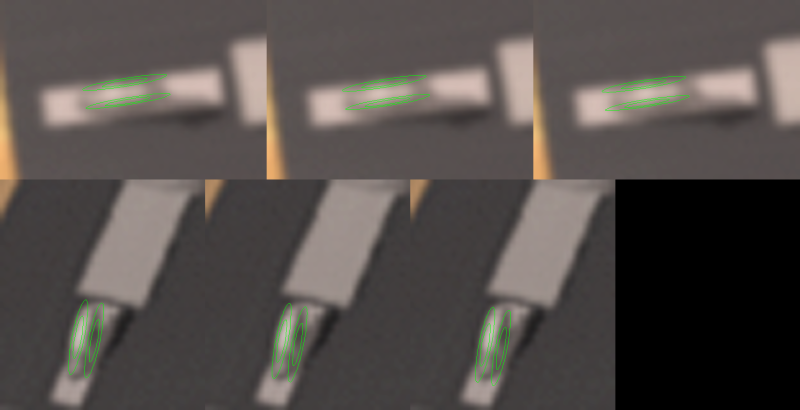

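```bash
cat > plan.py <<'E'
from h import *
from scipy.spatial.transform import Rotation as Ro
def cur():
    s=read_state();R=Ro.from_euler("xyz",s["eef_rot"]);z=R.apply([0,0,1])
    return s,np.array([*s["eef_pos"],np.arctan2(z[1],z[0])])
def rows(p,wps):
    """p: x,y,z,psi ; wps: list of (target4, nrows)"""
    out=[];p=np.array(p,float)
    for t,n in wps:
        t=np.array(t,float);d=(t-p)/n
        for i in range(n):
            c,s=np.cos(p[3]),np.sin(p[3])
            out.append([round(-d[3],3),0,0,round(-d[2]/1e3,4),round((-d[0]*s+d[1]*c)/1e3,4),round((d[0]*c+d[1]*s)/1e3,4)]);p=p+d
    return out
def show(r,f):
    for a in r: print(", ".join(f"{v:g}" for v in a)+f", {f:g},")
E
python3 - <<'E'
from plan import *
s,p=cur();print(p)
show(rows(p,[((400,60,200,p[3]),13),((477.5,198.3,110,np.radians(-24)),6)]),-1)
E
```

```text
[ 211.54419124 -507.68436563  205.44947708   -1.17595829]
-0, 0, 0, 0.0004, 0.0302, -0.0347, -1,
-0, 0, 0, 0.0004, 0.0302, -0.0347, -1,
-0, 0, 0, 0.0004, 0.0302, -0.0347, -1,
-0, 0, 0, 0.0004, 0.0302, -0.0347, -1,
-0, 0, 0, 0.0004, 0.0302, -0.0347, -1,
-0, 0, 0, 0.0004, 0.0302, -0.0347, -1,
-0, 0, 0, 0.0004, 0.0302, -0.0347, -1,
-0, 0, 0, 0.0004, 0.0302, -0.0347, -1,
-0, 0, 0, 0.0004, 0.0302, -0.0347, -1,
-0, 0, 0, 0.0004, 0.0302, -0.0347, -1,
-0, 0, 0, 0.0004, 0.0302, -0.0347, -1,
-0, 0, 0, 0.0004, 0.0302, -0.0347, -1,
-0, 0, 0, 0.0004, 0.0302, -0.0347, -1,
-0.126, 0, 0, 0.015, 0.0208, -0.0163, -1,
-0.126, 0, 0, 0.015, 0.0227, -0.0136, -1,
-0.126, 0, 0, 0.015, 0.0242, -0.0106, -1,
-0.126, 0, 0, 0.015, 0.0253, -0.0075, -1,
-0.126, 0, 0, 0.015, 0.0261, -0.0042, -1,
-0.126, 0, 0, 0.015, 0.0264, -0.0009, -1,
```

play_rows --motion '[0,0,0,0,0.03,-0.035,-1,0,0,0,0,0.03,-0.035,-1,0,0,0,0,0.03,-0.035,-1,0,0,0,0,0.03,-0.035,-1,0,0,0,0,0.03,-0.035,-1,0,0,0,0,0.03,-0.035,-1,0,0,0,0,0.03,-0.035,-1,0,0,0,0,0.03,-0.035,-1,0,0,0,0,0.03,-0.035,-1,0,0,0,0,0.03,-0.035,-1,0,0,0,0,0.03,-0.035,-1,0,0,0,0,0.03,-0.035,-1,0,0,0,0,0.03,-0.035,-1]'

```text
clock: 2.1
eef_pos: [400.7, 80.5, 206.5]
eef_rot: [1.017, 1.563, -0.167]
wrist_force: [1.0, -1.1, -1.1]
finger_gap: 94.1
```

Run:
```python
from plan import *
s,p=cur();print(p,s["clock"],s["eef_rot"])
show(rows(p,[((477.5,198.3,120,np.radians(-24)),7)]),-1)
```

```text
[400.65097286  80.46486786 206.51510501  -1.18475881] 2.1 [ 1.01727658  1.56338286 -0.16746995]
-0.109, 0, 0, 0.0124, 0.0165, -0.0115, -1,
-0.109, 0, 0, 0.0124, 0.0177, -0.0096, -1,
-0.109, 0, 0, 0.0124, 0.0186, -0.0076, -1,
-0.109, 0, 0, 0.0124, 0.0193, -0.0055, -1,
-0.109, 0, 0, 0.0124, 0.0198, -0.0034, -1,
-0.109, 0, 0, 0.0124, 0.0201, -0.0012, -1,
-0.109, 0, 0, 0.0124, 0.0201, 0.001, -1,
```

play_rows --motion '[-0.11,0,0,0.0124,0.0165,-0.0115,-1,-0.11,0,0,0.0124,0.0177,-0.0096,-1,-0.11,0,0,0.0124,0.0186,-0.0076,-1,-0.11,0,0,0.0124,0.0193,-0.0055,-1,-0.11,0,0,0.0124,0.0198,-0.0034,-1,-0.11,0,0,0.0124,0.02,-0.0012,-1,-0.11,0,0,0.0124,0.02,0.001,-1,0,0,0,0,0,0,-1]'

```text
clock: 2.9
eef_pos: [479.7, 210.3, 117.5]
eef_rot: [0.324, 1.56, -0.053]
wrist_force: [0.1, 0.5, 0.6]
finger_gap: 93.9
```

```bash
cat >> plan.py <<'E'
def tilt(s):
    # correction rotvec (tool axes) bringing tool x to world down
    R=Ro.from_euler("xyz",s["eef_rot"]);x=R.apply([1,0,0]);w=np.cross(x,[0,0,-1.]);return R.inv().apply(w)
E
python3 - <<'E'
from plan import *
s,p=cur();print(p,np.degrees(p[3]),s["clock"],"tilt",np.round(tilt(s),4), s["wrist_force"])
show(rows(p,[((477.5,198.3,14,np.radians(-24)),6)]),-1)
E
```

```text
[ 4.79734633e+02  2.10295615e+02  1.17466863e+02 -3.76949897e-01] -21.59763819451485 2.9 tilt [ 0.      0.0098 -0.0033] [0.06265079 0.50374769 0.6365651 ]
0.007, 0, 0, 0.0172, -0.002, 0.0004, -1,
0.007, 0, 0, 0.0172, -0.002, 0.0004, -1,
0.007, 0, 0, 0.0172, -0.002, 0.0004, -1,
0.007, 0, 0, 0.0172, -0.002, 0.0004, -1,
0.007, 0, 0, 0.0172, -0.002, 0.0004, -1,
0.007, 0, 0, 0.0172, -0.002, 0.0005, -1,
```

play_rows --motion '[0.021,0.01,-0.003,0,-0.006,0.001,-1,0.021,0,0,0.015,-0.006,0.001,-1,0,0,0,0.02,0,0,-1,0,0,0,0.02,0,0,-1,0,0,0,0.01,0,0,-1,0,0,0,0,0,0,-1]'

```text
clock: 3.5
eef_pos: [476.8, 194.0, 54.4]
eef_rot: [1.289, 1.568, 0.85]
wrist_force: [0.3, 0.4, 1.1]
finger_gap: 93.9
```

Run:
```python
from plan import *
s,p=cur();print(p,np.degrees(p[3]),s["clock"],"tilt",np.round(tilt(s),4), s["wrist_force"])
show(rows(p,[((477.5,198.3,14,np.radians(-24)),4)]),-1)
```

```text
[ 4.76844219e+02  1.94036690e+02  5.43701350e+01 -4.39538519e-01] -25.183702070881687 3.5 tilt [-0.      0.0007 -0.0024] [0.26252579 0.37834847 1.12912446]
-0.005, 0, 0, 0.0101, 0.001, -0.0003, -1,
-0.005, 0, 0, 0.0101, 0.001, -0.0003, -1,
-0.005, 0, 0, 0.0101, 0.001, -0.0003, -1,
-0.005, 0, 0, 0.0101, 0.001, -0.0003, -1,
```

play_rows --motion '[-0.02,0,-0.002,0.012,0.004,-0.001,-1,0,0,0,0.012,0,0,-1,0,0,0,0.01,0,0,-1,0,0,0,0.004,0,0,-1,0,0,0,0,0,0,-1,0,0,0,0,0,0,-1]'

```text
clock: 4.1
eef_pos: [478.7, 198.3, 15.3]
eef_rot: [0.656, 1.568, 0.236]
wrist_force: [0.1, 0.9, 0.8]
finger_gap: 93.9
```

Run:
```python
from plan import *
s,p=cur();print(p,np.degrees(p[3]),s["clock"],"tilt",np.round(tilt(s),4), s["wrist_force"])
show(rows(p,[((477.5,198.3,14,np.radians(-24)),1)]),-1)
p,d=camera("top");crop(p,190,185,110,75,7,"pics/g1.png")
```

```text
[ 4.78679222e+02  1.98329864e+02  1.53205869e+01 -4.20065380e-01] -24.06797339173144 4.1 tilt [-0.      0.0024 -0.0018] [0.07679891 0.86771265 0.84871293]
-0.001, 0, 0, 0.0013, -0.0005, -0.0011, -1,
```

View pics/g1.png

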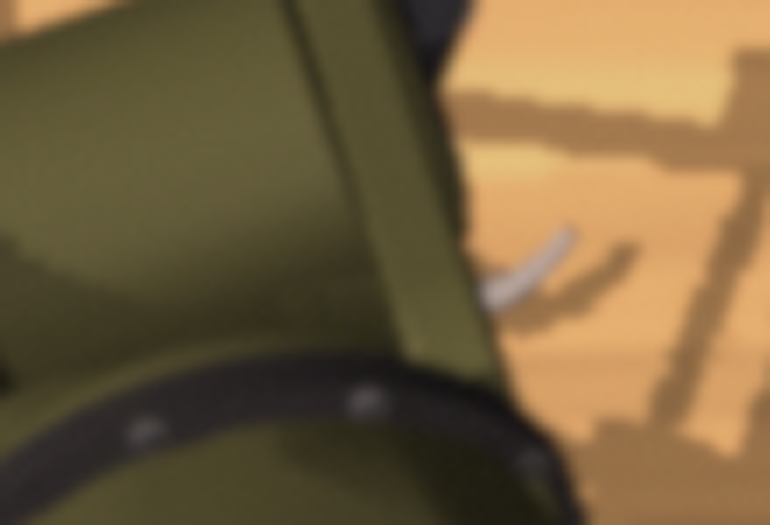

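play_rows --motion '[0,0.002,-0.002,0.001,0,-0.001,-1,0,0,0,0,0,0,1,0,0,0,0,0,0,1,0,0,0,0,0,0,1,0,0,0,0,0,0,1,0,0,0,0,0,0,1,0,0,0,0,0,0,1,0,0,0,0,0,0,1]' --newtons 25

```text
clock: 4.95
eef_pos: [478.3, 199.0, 15.5]
eef_rot: [0.558, 1.569, 0.138]
wrist_force: [-0.1, -0.4, 0.1]
finger_gap: 41.5
```

Run:
```python
from plan import *
from hookfit import overlay
s,p=cur();print(p,np.degrees(p[3]),s["clock"],"tilt",np.round(tilt(s),4), s["wrist_force"],s["finger_gap"])
im,d=camera("side");
overlay("side",im,camera_params("side"),(p[0],p[1],p[3]+np.pi),(225,180,90,85),"pics/g2.png",7)
```

```text
[ 4.78326438e+02  1.98974967e+02  1.54918654e+01 -4.20180646e-01] -24.07457765707982 4.95 tilt [ 0.      0.0018 -0.0012] [-0.11850305 -0.42322159  0.06592749] 41.48242143355668
```

View pics/g2.png

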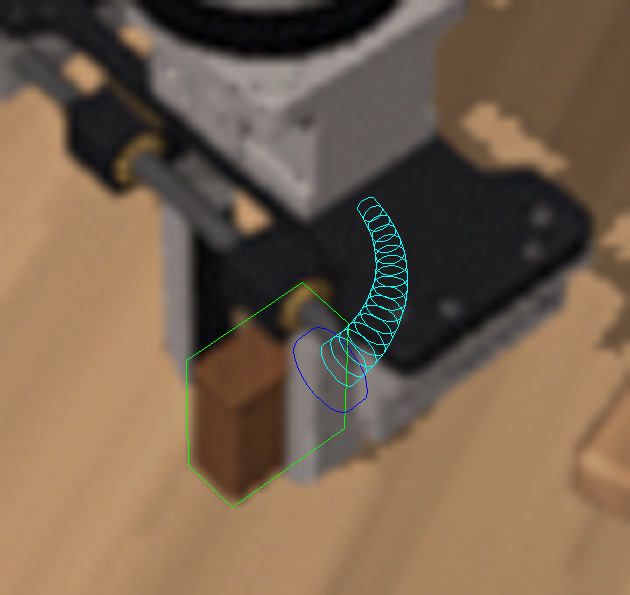

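play_rows --motion '[0,0,0,0,0,0,1,0,0,0,0,0,0,1,0,0,0,0,0,0,1,0,0,0,0,0,0,1,0,0,0,0,0,0,1,0,0,0,0,0,0,1]'

```text
clock: 5.6
eef_pos: [478.3, 199.1, 15.5]
eef_rot: [0.61, 1.569, 0.19]
wrist_force: [0.2, 0.6, 0.3]
finger_gap: 20.3
```

Run:
```python
from plan import *
from hookfit import overlay
s,p=cur();print(p,np.degrees(p[3]),s["clock"],"tilt",np.round(tilt(s),4), s["wrist_force"],s["moment"],s["finger_gap"])
im,d=camera("side");
overlay("side",im,camera_params("side"),(p[0],p[1],p[3]+np.pi),(225,180,90,85),"pics/g3.png",7)
```

```text
[ 4.78277347e+02  1.99053518e+02  1.54853757e+01 -4.20127881e-01] -24.07155441656026 5.6 tilt [ 0.      0.0017 -0.0012] [0.21984082 0.62243007 0.32145484] [-0.01865678  0.02703898  0.02782284] 20.33091688396076
```

View pics/g3.png

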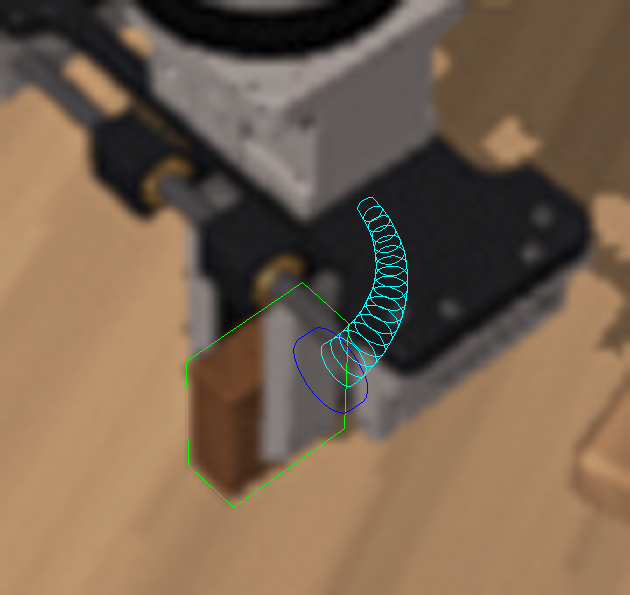

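```bash
cat >> plan.py <<'E'
ST=np.array([520.3,-98.9]);SY=np.radians(-83.8);OFFY=1.0
def r2(a): return np.array([[np.cos(a),-np.sin(a)],[np.sin(a),np.cos(a)]])
def tcp(phi,ex,cy=-4,z=28.5,dx=0,dy=0):
    f=np.radians(phi);o=np.array([ex-50+dx,cy+dy])+r2(f)@np.array([50,-28-OFFY])
    w=ST+r2(SY)@o;psi=SY+f+np.pi
    return np.array([w[0],w[1],z,(psi+np.pi)%(2*np.pi)-np.pi])
def info(p,ex):  # current hook phi and C offset in stand axes from nominal
    f=p[3]-np.pi-SY;f=(f+np.pi)%(2*np.pi)-np.pi
    o=r2(SY).T@(p[:2]-ST)-r2(f)@np.array([50,-28-OFFY])
    return np.degrees(f),o-[ex-50,-4]
def rep(ex=-11.5):
    s,p=cur();F=r2(SY).T@s["wrist_force"][:2]
    print("clk",round(s["clock"],2),"tcp",np.round(p[:3],1),"psi",round(np.degrees(p[3]),1),"phi,Coff",info(p,ex)[0].round(1),info(p,ex)[1].round(1),"F stand",F.round(1),round(s["wrist_force"][2],1),"M",s["moment"].round(2),"gap",round(s["finger_gap"],1),"tilt",tilt(s)[1:].round(4));return s,p
E
python3 - <<'E'
from plan import *
s,p=rep()
a=tcp(-95,-11.5);print(a)
show(rows(p,[((p[0],p[1],80,p[3]),3),((a[0],a[1],80,a[3]),6)]),1)
E
```

```text
clk 5.65 tcp [478.3 199.   15.5] psi -24.1 phi,Coff -120.3 [-189.   23.] F stand [-0.5  0.1] -0.1 M [-0.03 -0.   -0.03] gap 19.9 tilt [ 0.0017 -0.0012]
[ 4.59085071e+02 -1.02451943e+01  2.85000000e+01  2.09439510e-02]
-0, 0, 0, -0.0215, 0, 0, 1,
-0, 0, 0, -0.0215, 0, 0, 1,
-0, 0, 0, -0.0215, 0, 0, 1,
-0.074, 0, 0, -0, -0.0332, 0.0113, 1,
-0.074, 0, 0, -0, -0.0339, 0.0088, 1,
-0.074, 0, 0, -0, -0.0345, 0.0063, 1,
-0.074, 0, 0, -0, -0.0348, 0.0038, 1,
-0.074, 0, 0, -0, -0.035, 0.0012, 1,
-0.074, 0, 0, -0, -0.035, -0.0014, 1,
```

play_rows --motion '[0,0,0,-0.01,0,0,1,0,0,0,-0.02,0,0,1,0,0,0,-0.02,0,0,1,0,0,0,-0.012,0,0,1,-0.04,0,0,0,-0.015,0.005,1,-0.07,0,0,0,-0.03,0.01,1,-0.07,0,0,0,-0.033,0.009,1,-0.07,0,0,0,-0.033,0.006,1,-0.07,0,0,0,-0.034,0.004,1,-0.06,0,0,0,-0.03,0.001,1,-0.03,0,0,0,-0.015,0,1,0,0,0,0,0,0,1,0,0,0,0,0,0,1]'

```text
clock: 6.95
eef_pos: [466.9, -1.8, 84.5]
eef_rot: [0.048, 1.567, 0.055]
wrist_force: [0.4, 0.7, -1.1]
finger_gap: 19.8
```

Run:
```python
from plan import *
s,p=rep()
a=tcp(-95,-11.5);print(a)
show(rows(p,[((a[0],a[1],60,a[3]),2)]),1)
```

```text
clk 6.95 tcp [466.9  -1.8  84.5] psi 0.4 phi,Coff -95.8 [-6.9  8.2] F stand [-0.6  0.5] -1.1 M [-0.07 -0.06 -0.02] gap 19.8 tilt [ 0.004  -0.0002]
[ 4.59085071e+02 -1.02451943e+01  2.85000000e+01  2.09439510e-02]
-0.007, 0, 0, 0.0123, -0.0042, -0.0039, 1,
-0.007, 0, 0, 0.0123, -0.0042, -0.004, 1,
```

play_rows --motion '[-0.007,0.004,0,0,-0.004,-0.004,1,-0.007,0,0,0.005,-0.004,-0.004,1,0,0,0,0.015,0,0,1,0,0,0,0.014,0,0,1,0,0,0,0,0,0,1,0,0,0,0,0,0,1]'

```text
clock: 7.55
eef_pos: [457.5, -7.7, 49.1]
eef_rot: [2.631, 1.57, 2.657]
wrist_force: [0.4, -0.7, -1.9]
finger_gap: 19.9
```

Run:
```python
from plan import *
s,p=rep()
a=tcp(-95,-11.5);print(a)
show(rows(p,[(a,3)]),1)
im,d=camera("side");crop(im,240,80,110,110,7,"pics/a1.png")
im,d=camera("top");crop(im,310,150,100,80,7,"pics/a2.png")
```

```text
clk 7.55 tcp [457.5  -7.7  49.1] psi 1.5 phi,Coff -94.7 [-2.9 -1.2] F stand [0.8 0.3] -1.9 M [ 0.03 -0.11  0.03] gap 19.9 tilt [-0.0006 -0.0004]
[ 4.59085071e+02 -1.02451943e+01  2.85000000e+01  2.09439510e-02]
0.002, 0, 0, 0.0069, -0.0009, 0.0005, 1,
0.002, 0, 0, 0.0069, -0.0009, 0.0005, 1,
0.002, 0, 0, 0.0069, -0.0009, 0.0005, 1,
```

View pics/a1.png

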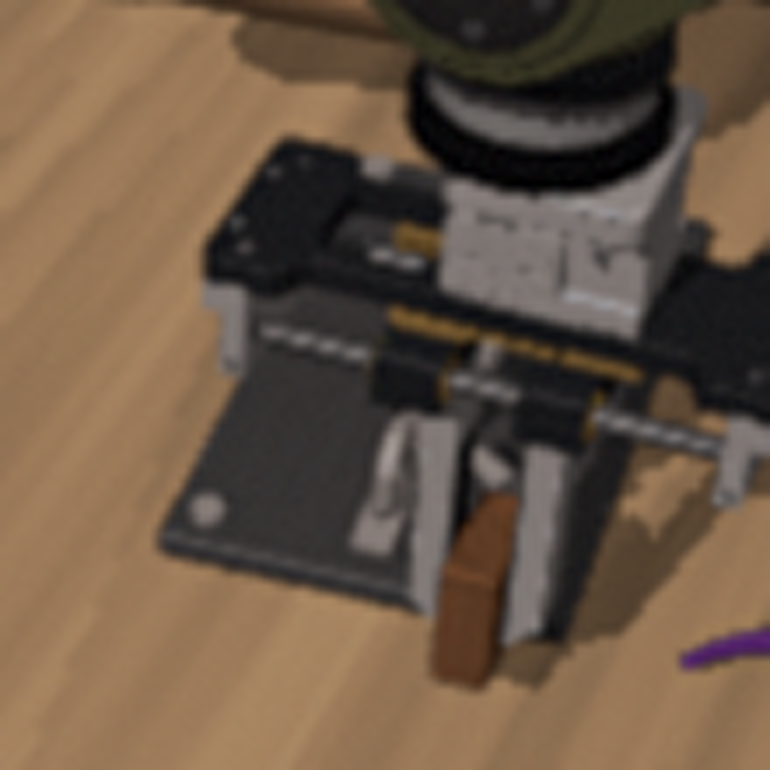

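View pics/a2.png

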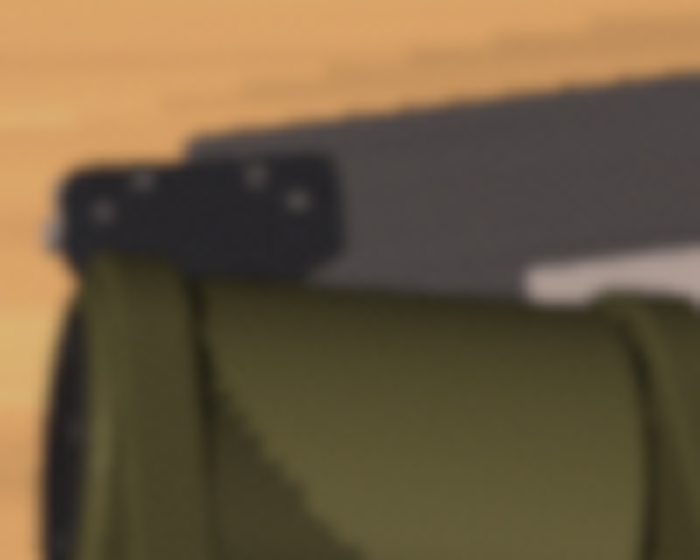

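Run:
```python
from plan import *
from eye import draw
import eye
from hookfit import PT,tr
im,d=camera("side");k=camera_params("side");s,p=rep()
yaw=p[3]+np.pi;hy=np.array([-np.sin(yaw),np.cos(yaw)]);o=p[:2]+OFFY*hy
u,v,w,h=285,120,50,65;S=9
c=cv2.resize(im[v:v+h,u:u+w],None,fx=S,fy=S,interpolation=cv2.INTER_CUBIC);c0=c.copy()
for B,col in zip(PT,[(0,255,0),(255,0,0)]+[(255,255,0)]*30):
    q=(proj(k,tr(B,(o[0],o[1],yaw))+[0,0,p[2]-15.5])-[u,v]+.5)*S-.5
    cv2.polylines(c,[cv2.convexHull(np.round(q).astype(np.int32).reshape(-1,1,2))],True,col,1)
draw(c,k,np.array([u,v]),S,-11.5,(0,255,255))
cv2.imwrite("pics/a3.png",np.hstack([c0,c])[:, :900][:600,:])
cv2.imwrite("pics/a3.png",cv2.resize(np.hstack([c0,c]),None,fx=.85,fy=.85))
```

```text
clk 7.7 tcp [457.8  -7.8  49.5] psi 1.5 phi,Coff -94.7 [-2.7 -0.9] F stand [-0.1  0.3] -1.2 M [-0.06 -0.07 -0.04] gap 19.7 tilt [ 0.0004 -0.0002]
```

View pics/a3.png

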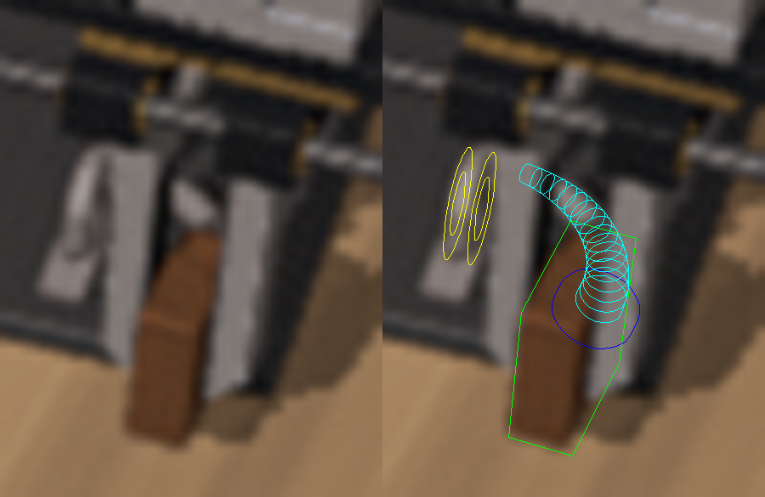

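play_rows --motion '[0.002,0,0,0.008,-0.0015,0.0006,1,0.002,0,0,0.008,-0.0015,0.0006,1,0,0,0,0.003,0,0,1,0,0,0,0,0,0,1]'

```text
clock: 8.1
eef_pos: [459.6, -11.1, 29.6]
eef_rot: [0.02, 1.569, 0.041]
wrist_force: [-0.1, -0.1, -1.1]
finger_gap: 19.6
```

Run:
```python
from plan import *
s,p=rep()
show(rows(p,[(tcp(-95,-11.5),1)]),1)
```

```text
clk 8.1 tcp [459.6 -11.1  29.6] psi 1.2 phi,Coff -95.0 [0.9 0.4] F stand [ 0.  -0.1] -1.1 M [-0.01 -0.05  0.02] gap 19.6 tilt [ 0.0018 -0.    ]
0, 0, 0, 0.0011, 0.0009, -0.0005, 1,
```

```bash
cat >> plan.py <<'E'
def arc(p,phis,ex=-11.5,dx=0,dy=0,z=28.5):
    show(rows(p,[(tcp(f,ex,dx=dx,dy=dy,z=z),1) for f in phis]),1)
E
python3 - <<'E'
from plan import *
s,p=rep()
arc(p,[-92,-89,-86,-83,-80,-77])
E
```

```text
clk 8.1 tcp [459.6 -11.1  29.6] psi 1.2 phi,Coff -95.0 [0.9 0.4] F stand [ 0.  -0.1] -1.1 M [-0.01 -0.05  0.02] gap 19.6 tilt [ 0.0018 -0.    ]
-0.052, 0, 0, 0.0011, -0.0018, -0.002, 1,
-0.052, 0, 0, -0, -0.0027, -0.0014, 1,
-0.052, 0, 0, -0, -0.0027, -0.0014, 1,
-0.052, 0, 0, -0, -0.0027, -0.0014, 1,
-0.052, 0, 0, -0, -0.0027, -0.0014, 1,
-0.052, 0, 0, -0, -0.0027, -0.0014, 1,
```

play_rows --motion '[-0.052,0.001,0,0.001,-0.002,-0.002,1,-0.052,0,0,0,-0.0027,-0.0014,1,-0.052,0,0,0,-0.0027,-0.0014,1,-0.052,0,0,0,-0.0027,-0.0014,1,0,0,0,0,0,0,1]'

```text
clock: 8.6
eef_pos: [454.4, -22.1, 28.3]
eef_rot: [0.35, 1.571, 0.586]
wrist_force: [-0.0, 0.0, -2.0]
finger_gap: 20.0
```

Run:
```python
from plan import *
s,p=rep()
arc(p,[-81,-78,-75])
```

```text
clk 8.6 tcp [454.4 -22.1  28.3] psi 13.6 phi,Coff -82.6 [0.4 0.1] F stand [-0. -0.] -2.0 M [ 0.02 -0.07 -0.03] gap 20.0 tilt [ 0.0002 -0.0001]
-0.029, 0, 0, -0.0002, -0.0011, -0.0008, 1,
-0.052, 0, 0, -0, -0.0027, -0.0014, 1,
-0.052, 0, 0, -0, -0.0027, -0.0014, 1,
```

play_rows --motion '[-0.03,0,0,0,-0.0012,-0.0008,1,-0.052,0,0,0,-0.0027,-0.0014,1,-0.04,0,0,0,-0.002,-0.0011,1,0,0,0,0,0,0,1]'

```text
clock: 9.0
eef_pos: [453.1, -28.5, 28.5]
eef_rot: [0.047, 1.57, 0.404]
wrist_force: [-0.1, 0.2, -1.9]
finger_gap: 19.5
```

Run:
```python
from plan import *
s,p=rep()
arc(p,[-73,-70,-67])
im,d=camera("side");crop(im,275,105,70,85,7,"pics/b1.png")
```

```text
clk 9.0 tcp [453.1 -28.5  28.5] psi 20.4 phi,Coff -75.8 [0.1 0.4] F stand [-0.2 -0.1] -1.9 M [ 0.03 -0.1  -0.03] gap 19.5 tilt [ 0.0005 -0.    ]
-0.049, 0, 0, -0, -0.0023, -0.0017, 1,
-0.052, 0, 0, -0, -0.0027, -0.0014, 1,
-0.052, 0, 0, -0, -0.0027, -0.0014, 1,
```

View pics/b1.png

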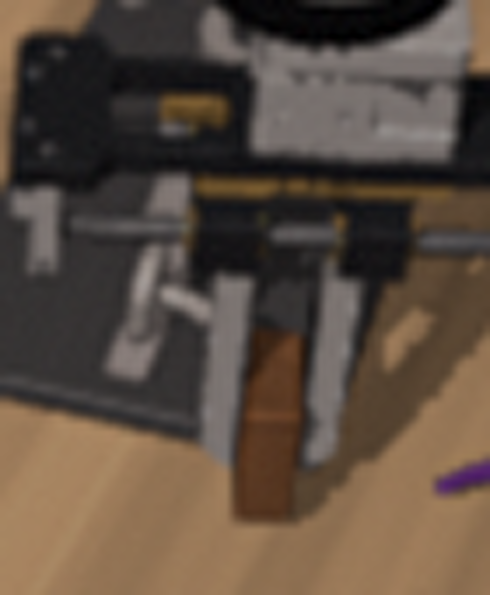

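play_rows --motion '[-0.05,0,0,0,-0.0023,-0.0017,1,-0.052,0,0,0,-0.0027,-0.0014,1,-0.052,0,0,0,-0.0027,-0.0014,1,0,0,0,0,0,0,1]'

```text
clock: 9.45
eef_pos: [452.2, -36.8, 28.5]
eef_rot: [-0.081, 1.57, 0.425]
wrist_force: [0.3, 0.0, -1.2]
finger_gap: 19.6
```

Run:
```python
from plan import *
s,p=rep()
arc(p,[-62,-59,-56,-53])
```

```text
clk 9.45 tcp [452.2 -36.8  28.5] psi 29.0 phi,Coff -67.2 [-0.2  0.3] F stand [0.  0.3] -1.2 M [-0.01 -0.12 -0.02] gap 19.6 tilt [0.0007 0.0001]
-0.091, 0, 0, 0, -0.0047, -0.0028, 1,
-0.052, 0, 0, -0, -0.0027, -0.0014, 1,
-0.052, 0, 0, -0, -0.0027, -0.0014, 1,
-0.052, 0, 0, -0, -0.0027, -0.0014, 1,
```

play_rows --motion '[-0.052,0,0,0,-0.0026,-0.0016,1,-0.052,0,0,0,-0.0027,-0.0015,1,-0.052,0,0,0,-0.0027,-0.0014,1,-0.052,0,0,0,-0.0027,-0.0014,1,0,0,0,0,0,0,1]'

```text
clock: 9.95
eef_pos: [453.4, -48.2, 28.6]
eef_rot: [-0.154, 1.57, 0.552]
wrist_force: [0.2, 0.1, -1.4]
finger_gap: 19.8
```

Run:
```python
from plan import *
s,p=rep()
arc(p,[-52,-49,-46,-43,-40])
im,d=camera("side");crop(im,275,105,70,85,7,"pics/b2.png")
```

```text
clk 9.95 tcp [453.4 -48.2  28.6] psi 40.5 phi,Coff -55.7 [-0.3  0.6] F stand [-0.1  0.2] -1.4 M [ 0.04 -0.12 -0.05] gap 19.8 tilt [0.0009 0.0001]
-0.065, 0, 0, 0.0001, -0.0032, -0.0025, 1,
-0.052, 0, 0, -0, -0.0027, -0.0014, 1,
-0.052, 0, 0, -0, -0.0027, -0.0014, 1,
-0.052, 0, 0, -0, -0.0027, -0.0014, 1,
-0.052, 0, 0, -0, -0.0027, -0.0014, 1,
```

View pics/b2.png

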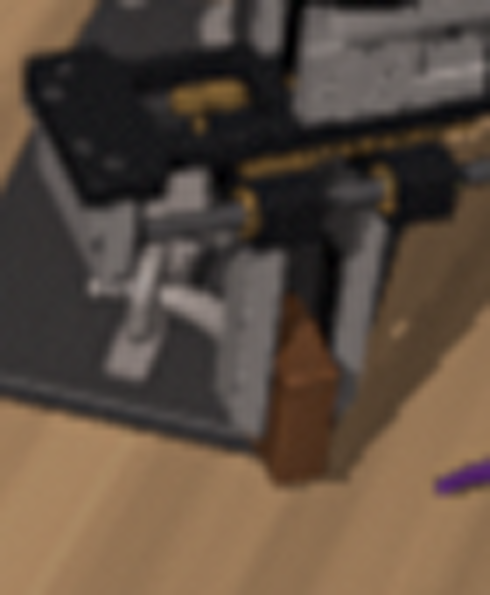

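play_rows --motion '[-0.052,0,0,0,-0.0025,-0.002,1,-0.052,0,0,0,-0.0027,-0.0015,1,-0.052,0,0,0,-0.0027,-0.0015,1,-0.052,0,0,0,-0.0027,-0.0014,1,0,0,0,0,0,0,1]'

```text
clock: 10.5
eef_pos: [456.3, -59.1, 28.6]
eef_rot: [0.099, 1.57, 1.005]
wrist_force: [0.6, 0.3, -1.4]
finger_gap: 19.9
```

Run:
```python
from plan import *
s,p=rep()
for i in range(1):
    a=tcp(info(p,-11.5)[0],-11.5,dx=info(p,-11.5)[1][0]+1,dy=info(p,-11.5)[1][1]);print("1mm +x:");show(rows(p,[((*a[:2],p[2],p[3]),1)]),1)
arc(p,[-40,-37,-34])
```

```text
clk 10.5 tcp [456.3 -59.1  28.6] psi 51.9 phi,Coff -44.3 [-0.5  0.3] F stand [-0.2  0.6] -1.4 M [ 0.05 -0.15  0.01] gap 19.9 tilt [ 0.0009 -0.0001]
1mm +x:
-0, 0, 0, -0, -0.0007, -0.0007, 1,
-0.076, 0, 0, 0.0001, -0.004, -0.0027, 1,
-0.052, 0, 0, -0, -0.0027, -0.0014, 1,
-0.052, 0, 0, -0, -0.0027, -0.0014, 1,
```

play_rows --motion '[-0.052,0,0,0,-0.0025,-0.002,1,-0.052,0,0,0,-0.0027,-0.0016,1,-0.052,0,0,0,-0.0027,-0.0015,1,-0.03,0,0,0,-0.0015,-0.001,1,0,0,0,0,0,0,1]'

```text
clock: 11.0
eef_pos: [460.4, -68.2, 28.4]
eef_rot: [0.479, 1.57, 1.559]
wrist_force: [0.2, -0.7, -1.3]
finger_gap: 20.0
```

```bash
cat >> plan.py <<'E'
def shiftrow(p,dx,dy,n=1,dz=0):
    w=r2(SY)@np.array([dx,dy]);show(rows(p,[((p[0]+w[0],p[1]+w[1],p[2]+dz,p[3]),n)]),1)
E
python3 - <<'E'
from plan import *
s,p=rep()
shiftrow(p,1,0);arc(p,[-30,-27,-24])
E
```

```text
clk 11.0 tcp [460.4 -68.2  28.4] psi 61.9 phi,Coff -34.3 [-0.4 -0.1] F stand [0.7 0.1] -1.3 M [-0.04 -0.17  0.02] gap 20.0 tilt [ 0.001  -0.0005]
-0, 0, 0, -0, -0.0006, -0.0008, 1,
-0.075, 0, 0, -0.0001, -0.0042, -0.0023, 1,
-0.052, 0, 0, -0, -0.0027, -0.0014, 1,
-0.052, 0, 0, -0, -0.0027, -0.0014, 1,
```

play_rows --motion '[-0.052,0,0,0,-0.0027,-0.0017,1,-0.052,0,0,0,-0.0027,-0.0015,1,-0.04,0,0,0,-0.002,-0.0012,1,0,0,0,0,0,0,1]'

```text
clock: 11.4
eef_pos: [465.0, -74.4, 28.3]
eef_rot: [0.631, 1.569, 1.847]
wrist_force: [-0.2, -0.3, -2.1]
finger_gap: 19.8
```

Run:
```python
from plan import *
s,p=rep()
shiftrow(p,1,0);arc(p,[-24,-21])
```

```text
clk 11.4 tcp [465.  -74.4  28.3] psi 69.7 phi,Coff -26.5 [-0.6 -0.1] F stand [ 0.3 -0.2] -2.1 M [ 0.06 -0.07 -0.02] gap 19.8 tilt [ 0.0011 -0.0008]
-0, 0, 0, -0, -0.0004, -0.0009, 1,
-0.044, 0, 0, -0.0002, -0.0026, -0.0017, 1,
-0.052, 0, 0, -0, -0.0027, -0.0014, 1,
```

play_rows --motion '[0,0,0,0,-0.0004,-0.0009,1,0,0,0,0,0,0,1]'

```text
clock: 11.6
eef_pos: [464.8, -75.1, 28.3]
eef_rot: [0.762, 1.569, 1.972]
wrist_force: [0.1, 0.3, -1.7]
finger_gap: 20.0
```

play_rows --motion '[0,0,0,0,-0.0004,-0.0009,1,0,0,0,0,0,0,1]'

```text
clock: 11.8
eef_pos: [464.7, -75.9, 28.3]
eef_rot: [0.815, 1.569, 2.023]
wrist_force: [0.4, 0.5, -1.1]
finger_gap: 19.8
```

Run:
```python
from plan import *
s,p=rep()
```

```text
clk 11.8 tcp [464.7 -75.9  28.3] psi 69.3 phi,Coff -26.9 [ 1.2 -0.2] F stand [-0.5  0.4] -1.1 M [ 0.05 -0.09  0.01] gap 19.8 tilt [ 0.0011 -0.0012]
```

play_rows --motion '[0,0,0,0,-0.0003,-0.0007,1,0,0,0,0,0,0,1]'

```text
clock: 12.0
eef_pos: [464.7, -76.7, 28.3]
eef_rot: [0.823, 1.569, 2.031]
wrist_force: [-0.6, 0.3, -1.8]
finger_gap: 20.0
```

play_rows --motion '[0,0,0,0,-0.0003,-0.0007,1,0,0,0,0,0,0,1]'

```text
clock: 12.2
eef_pos: [464.8, -77.5, 28.3]
eef_rot: [0.818, 1.569, 2.026]
wrist_force: [-0.1, -0.3, -0.5]
finger_gap: 19.7
```

Run:
```python
from plan import *
s,p=rep()
```

```text
clk 12.2 tcp [464.8 -77.5  28.3] psi 69.2 phi,Coff -27.0 [ 2.9 -0.4] F stand [ 0.3 -0.1] -0.5 M [ 0.01 -0.12  0.  ] gap 19.7 tilt [ 0.0011 -0.0012]
```

play_rows --motion '[0,0,0,0,-0.0003,-0.0006,1,0,0,0,0,0,0,1]'

```text
clock: 12.4
eef_pos: [464.8, -78.3, 28.3]
eef_rot: [0.827, 1.569, 2.035]
wrist_force: [0.8, 0.5, -1.8]
finger_gap: 19.8
```

play_rows --motion '[0,0,0,0,-0.0003,-0.0006,1,0,0,0,0,0,0,1]'

```text
clock: 12.6
eef_pos: [464.7, -78.7, 28.2]
eef_rot: [0.886, 1.568, 2.094]
wrist_force: [-0.7, 2.1, -0.7]
finger_gap: 20.3
```

Run:
```python
from plan import *
s,p=rep()
```

```text
clk 12.6 tcp [464.7 -78.7  28.2] psi 69.2 phi,Coff -27.0 [ 4.  -0.5] F stand [-2.2 -0.4] -0.7 M [ 0.38 -0.08  0.08] gap 20.3 tilt [ 0.0015 -0.0019]
```

play_rows --motion '[0,0,0,0,0.0007,0.0019,1,0,0,0,0,0.0007,0.0019,1,0,0,0,0,0.0003,0.0009,1,0,0,0,0,0,0,1]'

```text
clock: 13.0
eef_pos: [465.0, -73.4, 28.3]
eef_rot: [0.808, 1.569, 2.016]
wrist_force: [-0.4, -0.1, -1.2]
finger_gap: 19.2
```

play_rows --motion '[0,0,0,0,0.0002,0.0006,1,0,0,0,0,0,0,1]'

```text
clock: 13.2
eef_pos: [465.0, -72.8, 28.3]
eef_rot: [0.884, 1.569, 2.091]
wrist_force: [0.4, -0.3, -2.0]
finger_gap: 19.7
```

Run:
```python
from plan import *
s,p=rep()
```

```text
clk 13.2 tcp [465.  -72.8  28.3] psi 69.2 phi,Coff -27.0 [-1.9  0.4] F stand [0.4 0.3] -2.0 M [-0.02 -0.08 -0.01] gap 19.7 tilt [ 0.0011 -0.0013]
```

play_rows --motion '[0,0,0,0,0.0002,0.0006,1,0,0,0,0,0,0,1]'

```text
clock: 13.4
eef_pos: [465.0, -72.4, 28.3]
eef_rot: [1.013, 1.57, 2.22]
wrist_force: [0.0, -2.3, -1.9]
finger_gap: 19.8
```

play_rows --motion '[0,0,0,0,0.0002,0.0006,1,0,0,0,0,0,0,1]'

```text
clock: 13.6
eef_pos: [465.1, -72.2, 28.3]
eef_rot: [1.418, 1.57, 2.626]
wrist_force: [-0.5, -3.2, -1.5]
finger_gap: 19.8
```

Run:
```python
from plan import *
s,p=rep()
```

```text
clk 13.6 tcp [465.1 -72.2  28.3] psi 69.2 phi,Coff -27.0 [-2.4  0.5] F stand [ 3.1 -0.8] -1.5 M [-0.61 -0.05 -0.16] gap 19.8 tilt [ 0.0001 -0.0008]
```

```bash
sed -i 's/ex=-11.5/ex=-10.6/g' plan.py
python3 - <<'E'
from plan import *
s,p=rep()
show(rows(p,[(tcp(-27,-10.6),2)]),1)
arc(tcp(-27,-10.6),[-24,-21,-18])
E
```

```text
clk 13.6 tcp [465.1 -72.2  28.3] psi 69.2 phi,Coff -27.0 [-3.3  0.5] F stand [ 3.1 -0.8] -1.5 M [-0.61 -0.05 -0.16] gap 19.8 tilt [ 0.0001 -0.0008]
-0, 0, 0, -0.0001, -0.0005, -0.0016, 1,
-0, 0, 0, -0.0001, -0.0005, -0.0016, 1,
-0.052, 0, 0, -0, -0.0027, -0.0014, 1,
-0.052, 0, 0, -0, -0.0027, -0.0014, 1,
-0.052, 0, 0, -0, -0.0027, -0.0014, 1,
```

play_rows --motion '[0,0,0,0,-0.0005,-0.0016,1,0,0,0,0,-0.0005,-0.0014,1,0,0,0,0,0,0,1,-0.052,0,0,0,-0.0027,-0.0015,1,-0.052,0,0,0,-0.0027,-0.0015,1,0,0,0,0,0,0,1]'

```text
clock: 14.2
eef_pos: [469.1, -79.6, 28.3]
eef_rot: [0.653, 1.569, 1.968]
wrist_force: [0.0, -0.7, -1.1]
finger_gap: 20.0
```

Run:
```python
from plan import *
s,p=rep()
arc(p,[-19,-16,-13])
```

```text
clk 14.2 tcp [469.1 -79.6  28.3] psi 75.3 phi,Coff -20.9 [-0.5  0.1] F stand [ 0.7 -0. ] -1.1 M [ 0.07 -0.02  0.02] gap 20.0 tilt [ 0.0015 -0.0011]
-0.033, 0, 0, -0.0002, -0.0017, -0.0014, 1,
-0.052, 0, 0, -0, -0.0027, -0.0014, 1,
-0.052, 0, 0, -0, -0.0027, -0.0014, 1,
```

play_rows --motion '[-0.033,0,0,0,-0.0017,-0.0015,1,-0.04,0,0,0,-0.0021,-0.0014,1,-0.03,0,0,0,-0.0016,-0.0011,1,0,0,0,0,0,0,1]'

```text
clock: 14.6
eef_pos: [473.3, -84.3, 28.2]
eef_rot: [0.619, 1.568, 2.035]
wrist_force: [0.2, -0.2, -0.6]
finger_gap: 20.0
```

Run:
```python
from plan import *
s,p=rep();shiftrow(p,.8,0);shiftrow(p,0,.8)
arc(p,[-13,-10,-7])
```

```text
clk 14.6 tcp [473.3 -84.3  28.2] psi 81.1 phi,Coff -15.1 [ 0.3 -0.1] F stand [0.2 0.2] -0.6 M [ 0.02 -0.1   0.04] gap 20.0 tilt [ 0.0021 -0.0015]
-0, 0, 0, -0, -0.0002, -0.0008, 1,
-0, 0, 0, -0, -0.0008, 0.0002, 1,
-0.037, 0, 0, -0.0003, -0.0019, -0.0007, 1,
-0.052, 0, 0, -0, -0.0027, -0.0014, 1,
-0.052, 0, 0, -0, -0.0027, -0.0014, 1,
```

play_rows --motion '[0,0,0,0,-0.0002,-0.0008,1,0,0,0,0,0,0,1]'

```text
clock: 14.8
eef_pos: [473.1, -84.9, 28.1]
eef_rot: [0.666, 1.568, 2.079]
wrist_force: [-1.7, -0.3, -1.3]
finger_gap: 19.9
```

play_rows --motion '[0,0,0,0,-0.0001,-0.0006,1,0,0,0,0,0,0,1]'

```text
clock: 15.0
eef_pos: [473.0, -85.4, 28.1]
eef_rot: [0.685, 1.568, 2.096]
wrist_force: [0.0, 0.5, -1.4]
finger_gap: 20.1
```

Run:
```python
from plan import *
s,p=rep()
```

```text
clk 15.0 tcp [473.  -85.4  28.1] psi 80.9 phi,Coff -15.3 [ 1.6 -0.4] F stand [-0.5  0.1] -1.4 M [ 0.03 -0.17 -0.01] gap 20.1 tilt [ 0.0022 -0.0018]
```

play_rows --motion '[0,0,0,0,-0.0001,-0.0006,1,0,0,0,0,0,0,1]'

```text
clock: 15.2
eef_pos: [473.0, -86.0, 28.1]
eef_rot: [0.657, 1.568, 2.068]
wrist_force: [-1.3, 0.0, -2.1]
finger_gap: 19.9
```

play_rows --motion '[0,0,0,0,-0.0001,-0.0005,1,0,0,0,0,0,0,1]'

```text
clock: 15.4
eef_pos: [473.0, -86.2, 28.1]
eef_rot: [0.621, 1.567, 2.032]
wrist_force: [-0.7, 1.7, -0.7]
finger_gap: 19.9
```

Run:
```python
from plan import *
s,p=rep()
```

```text
clk 15.4 tcp [473.  -86.2  28.1] psi 80.8 phi,Coff -15.4 [ 2.3 -0.5] F stand [-1.8 -0.5] -0.7 M [ 0.4  -0.15  0.11] gap 19.9 tilt [ 0.0029 -0.0021]
```

play_rows --motion '[0,0,0,0,0.0002,0.0015,1,0,0,0,0,0.0002,0.0015,1,0,0,0,0,0,0,1]'

```text
clock: 15.7
eef_pos: [473.1, -83.1, 28.1]
eef_rot: [0.643, 1.568, 2.054]
wrist_force: [0.3, -0.1, -1.6]
finger_gap: 19.8
```

play_rows --motion '[0,0,0,0,0.0001,0.0006,1,0,0,0,0,0,0,1]'

```text
clock: 15.9
eef_pos: [473.1, -82.5, 28.1]
eef_rot: [0.659, 1.568, 2.07]
wrist_force: [0.3, 0.9, -0.6]
finger_gap: 19.8
```

Run:
```python
from plan import *
s,p=rep()
```

```text
clk 15.9 tcp [473.1 -82.5  28.1] psi 80.8 phi,Coff -15.4 [-1.3  0.1] F stand [-0.8  0.4] -0.6 M [ 0.04 -0.11 -0.01] gap 19.8 tilt [ 0.0023 -0.0018]
```

play_rows --motion '[0,0,0,0,0.0001,0.0006,1,0,0,0,0,0,0,1]'

```text
clock: 16.1
eef_pos: [473.1, -81.9, 28.1]
eef_rot: [0.653, 1.568, 2.064]
wrist_force: [0.5, -0.0, -2.1]
finger_gap: 19.7
```

play_rows --motion '[0,0,0,0,0,0.0004,1,0,0,0,0,0,0,1]'

```text
clock: 16.3
eef_pos: [473.1, -81.8, 28.1]
eef_rot: [0.764, 1.568, 2.174]
wrist_force: [-0.3, -1.7, -2.0]
finger_gap: 19.7
```

Run:
```python
from plan import *
s,p=rep()
```

```text
clk 16.3 tcp [473.1 -81.8  28.1] psi 80.8 phi,Coff -15.4 [-2.   0.2] F stand [ 1.6 -0.4] -2.0 M [-0.12 -0.04 -0.05] gap 19.7 tilt [ 0.0019 -0.0018]
```

```bash
sed -i 's/ex=-10.6/ex=-10.5/g' plan.py
python3 - <<'E'
from plan import *
s,p=rep()
a=tcp(-15.4,-10.5,z=28.3)
show(rows(p,[(a,1)]),1)
arc(a,[-13,-10.5,-8],z=28.3)
E
```

```text
clk 16.3 tcp [473.1 -81.8  28.1] psi 80.8 phi,Coff -15.4 [-2.1  0.2] F stand [ 1.6 -0.4] -2.0 M [-0.12 -0.04 -0.05] gap 19.7 tilt [ 0.0019 -0.0018]
0, 0, 0, -0.0002, -0.0004, -0.0021, 1,
-0.042, 0, 0, -0, -0.0021, -0.0012, 1,
-0.044, 0, 0, -0, -0.0022, -0.0012, 1,
-0.044, 0, 0, -0, -0.0022, -0.0012, 1,
```

play_rows --motion '[0,0.002,-0.002,0,-0.0004,-0.002,1,0,0,0,0,0,0,1,-0.042,0,0,0,-0.0021,-0.0013,1,-0.035,0,0,0,-0.0018,-0.001,1,0,0,0,0,0,0,1]'

```text
clock: 16.8
eef_pos: [476.8, -86.7, 28.1]
eef_rot: [-1.413, 1.57, 0.077]
wrist_force: [0.4, -0.8, -1.4]
finger_gap: 19.8
```

Run:
```python
from plan import *
s,p=rep()
a=tcp(info(p,-10.5)[0],-10.5,z=28.3)
show(rows(p,[(a,1)]),1)
arc(p,[-9,-7,-5,-3],z=28.3)
```

```text
clk 16.8 tcp [476.8 -86.7  28.1] psi 85.4 phi,Coff -10.8 [ 0.1 -0. ] F stand [0.9 0.3] -1.4 M [ 0.09 -0.08 -0.02] gap 19.8 tilt [0.0001 0.0004]
-0, 0, 0, -0.0002, 0, 0.0001, 1,
-0.032, 0, 0, -0.0002, -0.0016, -0.0009, 1,
-0.035, 0, 0, -0, -0.0018, -0.001, 1,
-0.035, 0, 0, -0, -0.0018, -0.001, 1,
-0.035, 0, 0, -0, -0.0018, -0.001, 1,
```

play_rows --motion '[-0.032,0,0,0,-0.0016,-0.0009,1,-0.035,0,0,0,-0.0018,-0.001,1,0,0,0,0,0,0,1]'

```text
clock: 17.1
eef_pos: [480.0, -88.7, 28.0]
eef_rot: [-0.703, 1.57, 0.852]
wrist_force: [0.2, 0.1, -1.7]
finger_gap: 19.6
```

Run:
```python
from plan import *
s,p=rep()
arc(p,[-6,-4,-2,0],z=28.3)
im,d=camera("side");crop(im,265,105,80,85,7,"pics/b3.png")
```

```text
clk 17.1 tcp [480.  -88.7  28. ] psi 89.1 phi,Coff -7.1 [-0.1 -0. ] F stand [-0.1  0.2] -1.7 M [ 0.06 -0.14  0.04] gap 19.6 tilt [0.0003 0.0002]
-0.018, 0, 0, -0.0003, -0.001, -0.0006, 1,
-0.035, 0, 0, -0, -0.0018, -0.001, 1,
-0.035, 0, 0, -0, -0.0018, -0.001, 1,
-0.035, 0, 0, -0, -0.0018, -0.001, 1,
```

View pics/b3.png

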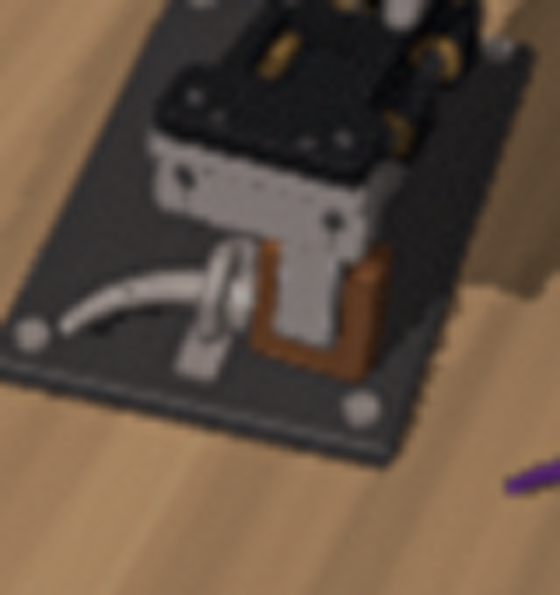

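play_rows --motion '[-0.02,0,0,0,-0.001,-0.0006,1,-0.03,0,0,0,-0.0015,-0.0009,1,0,0,0,0,0,0,1]'

```text
clock: 17.45
eef_pos: [482.2, -90.0, 28.0]
eef_rot: [0.05, 1.57, 1.655]
wrist_force: [0.3, 0.4, -1.8]
finger_gap: 19.6
```

Run:
```python
from plan import *
s,p=rep()
arc(p,[-3,-2,-1,0],z=28.)
shiftrow(p,0,.5)
```

```text
clk 17.45 tcp [482.2 -90.   28. ] psi 92.0 phi,Coff -4.2 [-0.2 -0.3] F stand [-0.4  0.3] -1.8 M [ 0.09 -0.14 -0.02] gap 19.6 tilt [ 0.0004 -0.    ]
-0.021, 0, 0, -0, -0.0014, -0.0008, 1,
-0.017, 0, 0, -0, -0.0009, -0.0005, 1,
-0.017, 0, 0, -0, -0.0009, -0.0005, 1,
-0.017, 0, 0, -0, -0.0009, -0.0005, 1,
-0, 0, 0, -0, -0.0005, 0, 1,
```

play_rows --motion '[-0.02,0,0,0,-0.001,-0.0008,1,-0.025,0,0,0,-0.0012,-0.0008,1,0,0,0,0,0,0,1]'

```text
clock: 17.75
eef_pos: [484.6, -91.5, 28.0]
eef_rot: [0.098, 1.57, 1.751]
wrist_force: [-0.4, 0.6, -1.3]
finger_gap: 20.3
```

Run:
```python
from plan import *
s,p=rep()
arc(p,[-1,0],z=28.)
shiftrow(p,0,.5)
```

```text
clk 17.75 tcp [484.6 -91.5  28. ] psi 94.7 phi,Coff -1.5 [ 0.1 -0.4] F stand [-0.7 -0.3] -1.3 M [ 0.08 -0.12 -0.01] gap 20.3 tilt [ 0.0005 -0.    ]
-0.009, 0, 0, 0, -0.0008, -0.0001, 1,
-0.017, 0, 0, -0, -0.0009, -0.0005, 1,
-0, 0, 0, -0, -0.0005, 0, 1,
```

play_rows --motion '[-0.015,0,0,0,-0.0008,-0.0004,1,-0.01,0,0,0,-0.0005,-0.0003,1,0,0,0,0,0,0,1]'

```text
clock: 18.05
eef_pos: [485.1, -92.2, 27.8]
eef_rot: [1.215, 1.568, 2.894]
wrist_force: [-2.2, -0.2, -0.8]
finger_gap: 19.9
```

play_rows --motion '[0,0,0,0,-0.0005,0,1,0,0,0,0,0,0,1]'

```text
clock: 18.25
eef_pos: [485.2, -92.2, 27.7]
eef_rot: [1.28, 1.567, 2.959]
wrist_force: [-2.8, -1.0, 0.2]
finger_gap: 20.0
```

Run:
```python
from plan import *
s,p=rep()
shiftrow(p,0,.5)
```

```text
clk 18.25 tcp [485.2 -92.2  27.7] psi 96.2 phi,Coff 0.0 [ 0.  -1.2] F stand [ 0.7 -2.9] 0.2 M [-0.06  0.39  0.02] gap 20.0 tilt [ 0.001  -0.0035]
-0, 0, 0, -0, -0.0005, -0, 1,
```

Run:
```python
from plan import *
s,p=rep()
im,d=camera("side");crop(im,280,115,55,50,11,"pics/b4.png")
```

```text
clk 18.25 tcp [485.2 -92.2  27.7] psi 96.2 phi,Coff 0.0 [ 0.  -1.2] F stand [ 0.7 -2.9] 0.2 M [-0.06  0.39  0.02] gap 20.0 tilt [ 0.001  -0.0035]
```

View pics/b4.png

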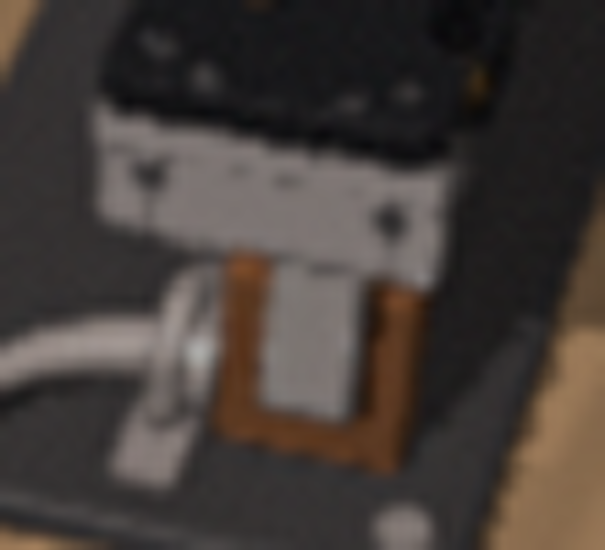

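play_rows --motion '[0,0.001,-0.003,0.0004,-0.0003,0,1,0,0,0,0,0,0,1]'

```text
clock: 18.5
eef_pos: [485.2, -92.2, 27.5]
eef_rot: [1.553, 1.57, -3.051]
wrist_force: [-4.0, -0.6, 0.3]
finger_gap: 19.6
```

play_rows --motion '[0,0,0,0.0004,-0.0003,0,1,0,0,0,0,0,0,1]'

```text
clock: 18.7
eef_pos: [485.2, -92.2, 27.5]
eef_rot: [1.558, 1.569, -3.047]
wrist_force: [-2.7, 0.1, -0.5]
finger_gap: 19.6
```

Run:
```python
from plan import *
s,p=rep()
```

```text
clk 18.7 tcp [485.2 -92.2  27.5] psi 96.2 phi,Coff -0.0 [ 0.  -1.2] F stand [-0.4 -2.7] -0.5 M [-0.11  0.46  0.02] gap 19.6 tilt [ 0.     -0.0015]
```

play_rows --motion '[0,0,0,0.001,0,0,1,0,0,0,0,0,0,1]'

```text
clock: 18.9
eef_pos: [485.3, -92.2, 27.6]
eef_rot: [1.687, 1.57, -2.917]
wrist_force: [-3.6, -1.2, -3.2]
finger_gap: 19.6
```

Run:
```python
from plan import *
s,p=rep()
```

```text
clk 18.9 tcp [485.3 -92.2  27.6] psi 96.2 phi,Coff -0.0 [ 0.1 -1.1] F stand [ 0.8 -3.7] -3.2 M [-0.2   0.54 -0.05] gap 19.6 tilt [-0.0001 -0.0012]
```

play_rows --motion '[0,0,0,0,0.0002,0,1,0,0,0,0,0,0,1,0,0,0,0,0,0,1]'

```text
clock: 19.2
eef_pos: [485.2, -92.2, 27.4]
eef_rot: [1.867, 1.57, -2.738]
wrist_force: [-3.6, -0.8, 2.7]
finger_gap: 19.5
```

Run:
```python
from plan import *
s,p=rep()
```

```text
clk 19.2 tcp [485.2 -92.2  27.4] psi 96.2 phi,Coff -0.0 [ 0.1 -1.1] F stand [ 0.4 -3.7] 2.7 M [-0.07  0.69 -0.03] gap 19.5 tilt [-0.0002 -0.0008]
```

play_rows --motion '[0,0,0,0.001,0,0,1]'

```text
clock: 19.3
eef_pos: [485.4, -92.3, 27.4]
eef_rot: [2.02, 1.57, -2.584]
wrist_force: [-13.5, 1.0, 29.6]
finger_gap: 19.4
```

Run:
```python
from plan import *
s,p=rep()
```

```text
clk 19.3 tcp [485.4 -92.3  27.4] psi 96.2 phi,Coff -0.0 [ 0.1 -1. ] F stand [ -2.4 -13.3] 29.6 M [ 0.35  2.49 -0.05] gap 19.4 tilt [-0.0003 -0.0006]
```

play_rows --motion '[0,0,0,-0.0002,0.0001,0,1,0,0,0,0,0,0,1]'

```text
clock: 19.5
eef_pos: [485.3, -92.2, 27.7]
eef_rot: [2.044, 1.57, -2.56]
wrist_force: [-2.9, -0.2, -0.0]
finger_gap: 19.6
```

Run:
```python
from plan import *
s,p=rep()
```

```text
clk 19.5 tcp [485.3 -92.2  27.7] psi 96.2 phi,Coff -0.0 [ 0.1 -1.1] F stand [-0.1 -2.9] -0.0 M [-0.06  0.38  0.01] gap 19.6 tilt [-0.0003 -0.0006]
```

play_rows --motion '[0,0,0,0,0,0,0.1,0,0,0,0,0,0,0.1,0,0,0,0,0,0,0.1,0,0,0,0,0,0,0.1,0,0,0,0,0,0,0.1]'

```text
clock: 20.0
eef_pos: [486.8, -92.3, 28.0]
eef_rot: [-1.903, 1.568, -0.225]
wrist_force: [-0.4, -0.3, -0.6]
finger_gap: 42.0
```

Run:
```python
from plan import *
s,p=rep()
im,d=camera("side");crop(im,270,105,75,75,8,"pics/b5.png")
```

```text
clk 20.0 tcp [486.8 -92.3  28. ] psi 96.2 phi,Coff -0.0 [0.3 0.4] F stand [ 0.2 -0.4] -0.6 M [ 0.04 -0.14 -0.01] gap 42.0 tilt [-0.001  0.003]
```

View pics/b5.png

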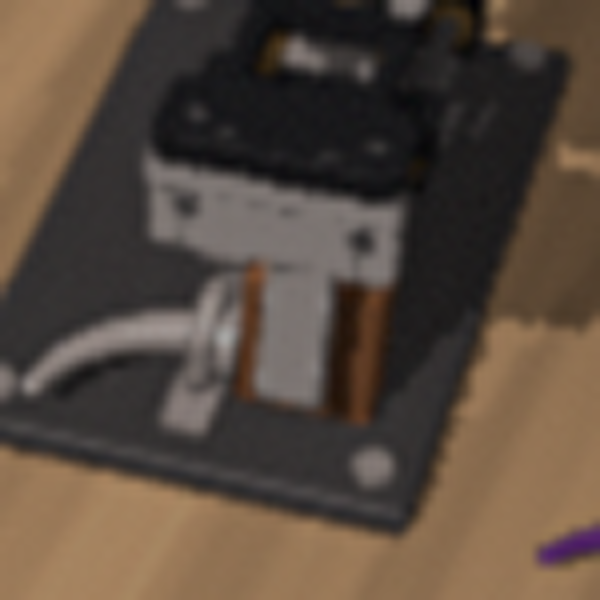

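play_rows --motion '[0,0,0,-0.005,0,0,0.1,0,0,0,-0.015,0,0,0.1,0,0,0,-0.03,0,0,0.1,0,0,0,-0.03,0,0,0.1,0,0,0,-0.03,0,0,0.1,0,0,0,-0.02,0.02,0,0.1,0,0,0,0,0.03,0.03,0.1,0,0,0,0,0.03,0.035,0.1,0,0,0,0,0.03,0.035,0.1,0,0,0,0,0.01,0.035,0.1,0,0,0,0,0,0.035,0.1,0,0,0,0,0,0.02,0.1,0,0,0,0,0,0,0.1]'

```text
clock: 21.35
eef_pos: [340.9, 88.7, 167.1]
eef_rot: [-1.686, 1.561, -0.01]
wrist_force: [-0.6, -0.2, -0.5]
finger_gap: 42.3
```

```bash
cat > chk.py <<'E'
import sys
from plan import *
from eye import draw
from hookfit import PT,tr
s,p=rep()
for n,r in(("side",(270,110,70,65)),("top",(335,180,60,50))):
    im,d=camera(n);k=camera_params(n);cv2.imwrite(n+"F.png",im)
    u,v,w,h=r;S=8 if n=="side" else 9;c=cv2.resize(im[v:v+h,u:u+w],None,fx=S,fy=S,interpolation=cv2.INTER_CUBIC)
    cv2.imwrite(f"pics/{sys.argv[1]}_{n}.png",c)
E
python3 chk.py f1
```

```text
clk 21.35 tcp [340.9  88.7 167.1] psi 96.0 phi,Coff -0.2 [-195.3 -125. ] F stand [ 0.2 -0.6] -0.5 M [ 0.05 -0.11 -0.02] gap 42.3 tilt [-0.0012  0.01  ]
```

View pics/f1_side.png

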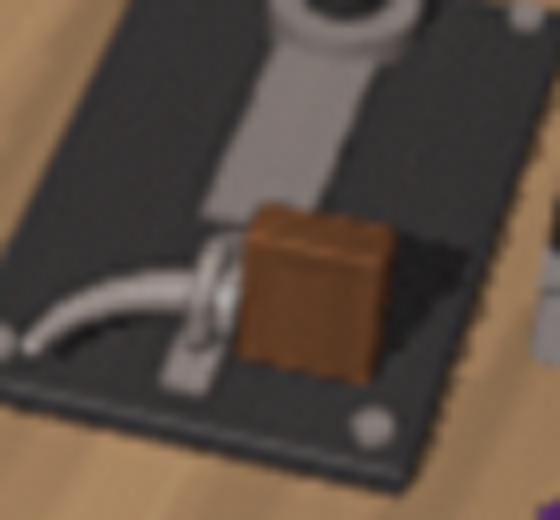

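View pics/f1_top.png

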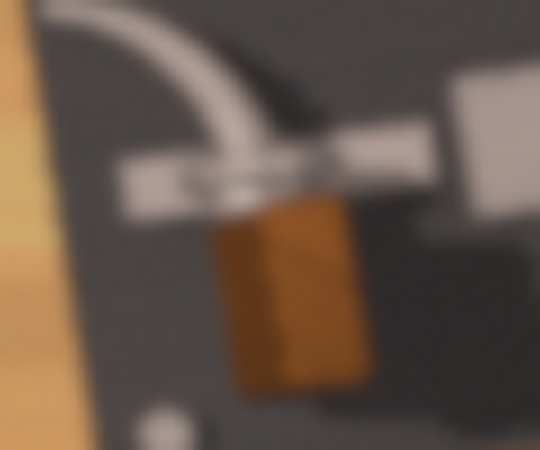

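```bash
cat > hf.py <<'E'
from fit import *
from plan import ST,SY,r2
S=6;I=[];vis=[]
for n,a in(("top",(350,190,35,45)),("side",(290,125,40,45))):
    im=cv2.imread(n+"F.png");k=camera_params(n);u,v,w,h=a
    c=cv2.resize(im[v:v+h,u:u+w],None,fx=S,fy=S,interpolation=cv2.INTER_CUBIC)
    sat=(c.max(2).astype(int)-c.min(2));m=(sat>40).astype(np.uint8)
    _,L,st,_c=cv2.connectedComponentsWithStats(m);m=(L==1+np.argmax(st[1:,4])).astype(np.uint8)
    I.append((k,m.astype(float),np.ones(m.shape),np.array([u,v]),S));vis.append((c,m))
B=box(-10,10,-22,22,12,62)
o=ST+r2(SY)@np.array([-10.5,-32])
for sel in([0],[1],[0,1]):
    x,e=fitbox([I[i] for i in sel],B,(o[0],o[1],SY))
    q=r2(SY).T@(x[:2]-ST);print(sel,q.round(1),round(np.degrees(x[2]-SY),1),round(e,1))
out=[]
for (c,m),it in zip(vis,I):
    qq=(proj(it[0],tr(B,x))-it[3]+.5)*S-.5;c=c.copy();cv2.polylines(c,[cv2.convexHull(np.round(qq).astype(np.int32).reshape(-1,1,2))],True,(0,255,0),1)
    out.append(cv2.copyMakeBorder(np.hstack([c,cv2.cvtColor(m*255,cv2.COLOR_GRAY2BGR)]),0,300-c.shape[0],0,0,0))
cv2.imwrite("pics/hf.png",cv2.resize(np.hstack(out),None,fx=.85,fy=.85))
E
python3 hf.py
```

```text
[0] [-10.6 -33.8] 2.5 38.4
[1] [-10.9 -30.9] 8.6 62.6
[0, 1] [-10.4 -33.4] 4.5 113.4
```

View pics/hf.png

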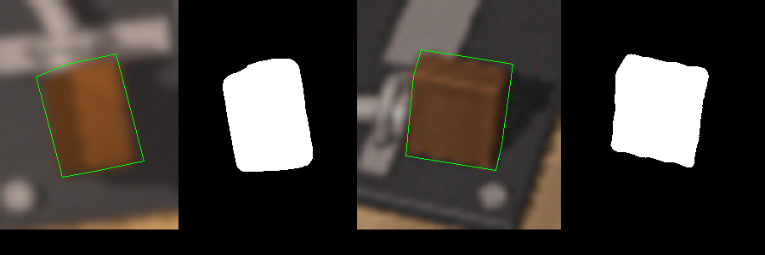

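Run:
```python
from plan import *
from eye import draw
from hookfit import PT,tr
o=ST+r2(SY)@np.array([-10.5,-32]);O=[]
for n,r in(("side",(270,110,70,65)),("top",(335,180,60,50))):
    im=cv2.imread(n+"F.png");k=camera_params(n);u,v,w,h=r;S=9
    c=cv2.resize(im[v:v+h,u:u+w],None,fx=S,fy=S,interpolation=cv2.INTER_CUBIC)
    for B,col in zip(PT,[(0,255,0),(255,0,0)]+[(255,255,0)]*30):
        q=(proj(k,tr(B,(o[0],o[1],SY))+[0,0,12])-[u,v]+.5)*S-.5
        cv2.polylines(c,[cv2.convexHull(np.round(q).astype(np.int32).reshape(-1,1,2))],True,col,1)
    draw(c,k,np.array([u,v]),S,-10.5,(0,255,255));O.append(c)
    camera(n);T=np.array(k["T"])
    for nm in("hook","hook_grip","hook_collar","hook_tip"):
        for q in place_of(n,nm)[:6]:
            wd=(T@np.append(q["at"],1))[:3];l=r2(SY).T@(wd[:2]-ST)
            if abs(l).max()<120: print(n,nm,round(q["conf"],2),l.round(1),wd[2].round(1))
H=max(c.shape[0] for c in O);O=[cv2.copyMakeBorder(c,0,H-c.shape[0],0,0,0) for c in O]
X=np.hstack(O);cv2.imwrite("pics/ov.png",cv2.resize(X,None,fx=800/X.shape[1],fy=800/X.shape[1],interpolation=cv2.INTER_AREA))
```

```text
side hook 0.91 [-13.3 -33. ] 12.5
side hook_grip 0.76 [ -9.1 -28.4] 36.7
side hook_collar 0.68 [-12.   -3.7] 30.6
side hook_tip 0.7 [-54.  51.] 28.5
side hook_tip 0.58 [ -66.6 -117.9] 12.8
top hook 0.67 [-14.7 -34.5] 10.6
top hook_grip 0.61 [-10.6 -33.2] 34.3
top hook_collar 0.81 [-11.6  -7.6] 30.0
top hook_tip 0.87 [-55.3  41.2] 32.1
top hook_tip 0.64 [ -61.  -119.3] 14.5
```

View pics/ov.png

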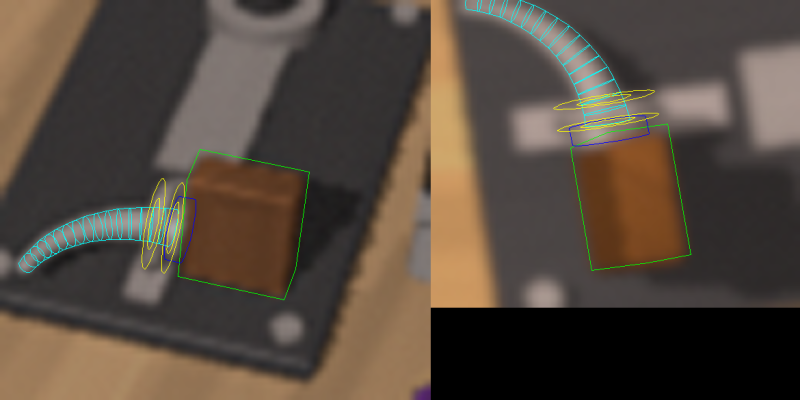

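Run:
```python
from h import *
a=cv2.imread("side.png").astype(int);b=cv2.imread("sideF.png").astype(int)
d=np.abs(a-b).max(2)
for nm,(u,v) in dict(straight=(197,210),tub=(203,143),cork=(158,305),wax=(322,238),brush=(255,352),green=(335,290),purple=(370,177)).items():
    print(nm,(d[v-20:v+20,u-20:u+20]>40).mean().round(3))
sign_off()
```

```text
straight 0.0
tub 0.0
cork 0.0
wax 0.0
brush 0.0
green 0.0
purple 0.142
the job is handed in; nothing more can be done
```

The bent pin is threaded through the eye to its collar and stands released on the plate, with the gripper clear; I handed the job in at about 22 s of robot time.

- **What I did:** I took the brown bent pin by its handle and threaded it along its arc from the side away from the toe. I felt for the eye's centre at two depths, and both agreed to about 0.1 mm. I turned the pin home until the collar met a hard stop, let go and backed off.
- **Seating:** The stop gave a steady 3–4 N push on the eye with no sideways load. The final pictures match the home pose to within a couple of millimetres. The separate fits of the handle scattered more, by 1–3 mm and a few degrees, so they neither confirm nor rule out a gap of about 1 mm. I did not push the released pin from behind to check.
- **Force limit may have been exceeded:** One downward press at the end gave a brief 30 N on the plate and 13 N along the pin. Some of that 13 N was probably friction on the plate, but I can't say how much. The load on the eye may therefore have passed the 12 N limit for about 0.1 s. All other readings at the eye were 4 N or less.
- **Bystanders:** The straight pin, tub, wax, cork and brush areas were unchanged between the first and last side pictures, as was the green look-alike. The area around the purple look-alike did differ. The parked gripper is next to it in the picture, which probably explains it, but I saw this only on handing in and did not check. The tool never worked near that pin.

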